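# Set up the microscope for a spindle and put the bench tools away

### The arm

A 6-joint arm with a two-finger parallel gripper is mounted at the origin on the work surface. World frame = base frame: x ahead of the robot, y to its left, z up, the work surface at z = 0. Lengths are in m, angles in degrees, forces in N, time in s.
With the tool pointing down it reaches from about 0.325 to 0.85 m from the base axis. Payload 15.5 kg.
Tool frame: the origin (TCP) lies at the centre of the arm's flange, where the gripper is bolted on; the fingertips stand 191 mm ahead of it and the grasp point (between the pads) lies 172 mm ahead of it; z points along the fingers, y is the line along which they close (so a half turn about z gives the same grasp; the last joint's range is limited). The gripper opens to 91 mm and grips with 3 to 60 N. Pads are 32 mm wide; open, the fingers measure 118 mm over their backs; the gripper's body (76 mm by 178 mm) begins 60 mm behind the grasp point.
Start: joints at [-75.602, 28.281, 77.091, -0, 74.628, -5.472], TCP at [0.212, -0.588, 0.405] pointing down, gripper open.
Joint ranges: [-166.48, 166.48], [-47.26, 123.95], [12.59, 153.08], [-70.14, 250.14], [6.76, 159.57], [-176.63, 176.63]. Speed limits (degrees/s): [108.29, 108.29, 147.25, 172.46, 172.46, 172.46].

### API

Orientations are given as a 3x3 rotation matrix whose columns are the frame's x, y, z axes.
In Python, from bench import sensors, grab_frame, arm, masks_of, mark_of gives the robot as it stands.
- The arm moves only by the tool apply_moves, never from a script. Its argument "deltas" is a list that holds one entry, the list of rows, each a list of 7 numbers: the shift along the world's x, y, z in units of 25 mm (1.0 is 25 mm), then the turn, a rotation vector about the world's x, y, z in units of 8 degrees (1.0 is 8 degrees), then the finger opening in mm, from 0 to 91.2. In form: [[[x, y, z, ax, ay, az, jaw], ...]]. A call has 1 to 5 rows; each row shifts and turns the commanded pose from where the row before left it; what a row does not reach is not made up. A row lasts 1/10 s, in which the tool goes at most 50 mm and 8.59 degrees, less where a joint would pass 70% of its speed; a pose out of reach is approached as far as the arm can. A call with a number of a shift or a turn outside -1 to 1 is refused whole. A call with a gripper value outside its range is refused whole. The fingers move at their own pace and stop on an object; "squeeze" is the grip in N (left out, the last holds). Time passes only in rows, so rows that do not move let the fingers close. It gives the time, the measured TCP pose, the force, the opening and the grip force at its end, in the units of the state.
- sensors.read_state(): the state, without advancing time (a new reading comes with each control period).
- grab_frame(name): name is "scene" or "top" or "wrist"; returns a dict with "frame" (384x512x3 uint8, red, green, blue), "z_map" (384x512 float32, m along the optical axis (not along the pixel's ray), 0 where there is no reading), "intrinsics" (3x3 intrinsics, pixels), "dist" ([k1, k2, p1, p2, k3] as OpenCV has them; the pictures are not rectified), "extrinsics" (4x4, takes a point from world to camera coordinates); the wrist camera has in their place "mount" (4x4, takes a point from camera to tool coordinates, whose origin is the TCP and whose axes are the flange's). Camera axes: x right, y up, looking along -z (the intrinsics and any distortion apply to the point x, -y, -z); pixel columns grow to the right and rows downward; lengths in m; the calibration is good to about 2 mm. A picture is of the moment at which its call begins: read the wrist's pose just before it.
- arm.close_job(): hands the job in; it is judged then, once.
Trained networks look in a picture, given as the dict that the camera call returned (one of the last four; its "shot" number tells which), for a name from the list of things; names that differ only in an ending like _2 or _b are one class to them, and where a whole thing is asked for, a point or a joint stands for the part that bears it (a point fixed in the world has none). Each returns a list of dicts, best first, with "conf" (0 to 1); they miss things now and then, are a little off and sometimes report something else, mostly with a low value. They report only what shows in the picture. A call takes as long as a camera call.
- masks_of(name, picture): "mask" (384x512 bool, what is visible of it) and "point" ([column, row] in pixels, amid what is visible of it).
- mark_of(name, picture): "point" ([column, row] in pixels: a listed point, or the origin of a listed thing).
The state is a dict: "t": time; "qpos": joint angles; "dq": joint speeds; "joint_efforts": joint torques, N m; "tcp_pos": TCP position; "tcp_rot": TCP orientation; "contact_force": force on the tool from outside, world axes, zero at the start; "wrist_torque": the same for the moment, N m; "finger_gap": finger opening in m; "gripper_force": force on a finger pad.
Only numpy, scipy, OpenCV 4.12 (cv2) and the standard library are available. Lean on these libraries where they do the work, as an engineer would, in place of code of your own. Each camera call takes 0.05 s, during which the arm holds its last target. There are 200 camera calls.

### The job

Get the microscope bench ready for inspecting the steel spindle: pull the specimen slide fully out by its black knob, lay the spindle centred across its two V supports and let go, then push the slide fully home under the microscope head. Also stand every bench tool that is lying about (three or four of brush, scraper, probe and file) in the wooden holder's wells, handle down on the floor of the well and working end up. Leave the lens cap, the eyepiece and the white bottle where they are.

Things in the scene. Friction and masses are not known exactly. Their poses are not given: they have to be found in the camera images.
- scope: White boom-stand microscope, fixed; base plate 200 x 520 x 12 mm. Origin on the table below the loading point (where point vee is with the slide fully out); its y axis runs along the slide's guide, inward. The overhanging head (radius 34 mm, underside 170 mm up) is centred over local x = 0, y = 170 mm; the column stands at local x = 10, y = 380 mm.
- slide (a joint): Travel in m of the aluminium specimen slide in the guide: 0 = fully home under the head, 0.17 = fully out. It takes about 2 N to move and stays where it is left.
- knob (a point): Point on the axis of the slide's black upright knob, 55 mm above the table; the knob is 22 mm in diameter and reaches from 34 to 72 mm above the table. It is 140 mm from the V supports on the side away from the head, and moves with the slide along the scope's y axis (out is -y).
- vee (a point): Where the centre of a seated spindle belongs, 71 mm above the table, midway between the slide's two V supports. x axis: horizontal, across the guide, from V to V (the spindle lies along it); y axis: along the guide, inward. The Vs are 12 mm thick, 38 mm to either side, 90 degree notches, tips 78 mm up; the slide's plate is 34 mm up.
- spindle: Steel spindle, 120 mm long, 0.25 kg: a square middle block 30 mm long and 24 x 24 mm in section, and round ends of 18 mm diameter. Origin at its centre, x along its axis; it lies on the table on its square block, centre 12 mm up.
- holder: Fixed wooden tool holder, a block 108 x 108 mm and 70 mm tall with four square wells 32 x 32 mm, 58 mm deep (floor 12 mm above the table), centred at x = +-26 mm, y = +-26 mm in its frame. Origin at the centre of its underside.
- brush: Cleaning brush, 183 mm long: light wooden square handle 16 x 16 x 135 mm, then steel ferrule and a grey bristle head (22 x 10 mm), the working end. Origin on its long axis at the butt (free end of the handle); +x runs along it from butt to working end; it lies on a flat of its handle.
- scraper: Scraper, 182 mm long: black square handle 18 x 18 x 135 mm, then a steel blade 14 mm wide and 4 mm thick, the working end. Origin on its long axis at the butt (free end of the handle); +x runs along it from butt to working end; it lies on a flat of its handle.
- probe: Probe, 183 mm long: aluminium square handle 14 x 14 x 140 mm, then a thin steel needle, 5 mm diameter, the working end. Origin on its long axis at the butt (free end of the handle); +x runs along it from butt to working end; it lies on a flat of its handle.
- file: Small file, 182 mm long: dark wooden square handle 18 x 18 x 130 mm, then a steel file blade 10 x 5 mm, the working end. Origin on its long axis at the butt (free end of the handle); +x runs along it from butt to working end; it lies on a flat of its handle.
- lens_cap: Bystander: black round lens cap, 56 mm diameter, 14 mm high, origin under its centre.
- eyepiece: Bystander: black eyepiece standing upright, 38 mm diameter, 45 mm high, origin under its centre.
- cleaner: Bystander: white bottle, 52 mm diameter, 130 mm high, origin under its centre.

How it is judged (in metres and radians):
On the way, in this order (a step that is already met when the one before it is completed fails the run):
1. the slide is pulled out (value of joint slide above 0.15 m), for 0.2 s.
2. the spindle lies released in both V supports with the slide out (x of spindle in the frame of vee between -0.012 and 0.012 m and y of spindle in the frame of vee between -0.005 and 0.005 m and z of spindle in the frame of vee between -0.005 and 0.005 m and angle between the x axis of spindle and the x axis of vee, either way round below 0.12 rad and value of joint slide above 0.12 m and contact force between the fingers and spindle below 0.2 N), for 0.3 s.
3. the slide is pushed home with the spindle on it (x of spindle in the frame of vee between -0.012 and 0.012 m and y of spindle in the frame of vee between -0.005 and 0.005 m and z of spindle in the frame of vee between -0.005 and 0.005 m and angle between the x axis of spindle and the x axis of vee, either way round below 0.12 rad and value of joint slide below 0.008 m), for 0.2 s.
At the end, for the whole second after the job is handed in: The slide is within 8 mm of fully home and the spindle rests in both Vs (centred within 12 mm along its axis, 5 mm otherwise, aligned within 7 degrees); every tool present stands in the holder with its butt within 18 mm of a well's floor, working end up, within 29 degrees of upright, at rest (all of step 3 and linear speed of each of spindle, brush, scraper, probe, file below 0.03 m/s and x of brush in the frame of holder between -0.048 and 0.048 m and y of brush in the frame of holder between -0.048 and 0.048 m and z of each of brush, scraper, probe, file in the frame of holder below 0.03 m and angle between each of brush, scraper, probe, file's own x axis and vertical below 0.5 rad and x of scraper in the frame of holder between -0.048 and 0.048 m and y of scraper in the frame of holder between -0.048 and 0.048 m and x of probe in the frame of holder between -0.048 and 0.048 m and y of probe in the frame of holder between -0.048 and 0.048 m and x of file in the frame of holder between -0.048 and 0.048 m and y of file in the frame of holder between -0.048 and 0.048 m); the robot touches nothing.
It fails at once if a bystander (lens cap, eyepiece or white bottle) is pushed more than 4 cm (distance of any of lens_cap, eyepiece, cleaner from where it was at the start of the episode above 0.04 m).
Of brush, scraper, probe, file only 3 to 4 are there at a start; the rules pass over those that are not, and their reading is None.
At some moment in a run one of brush, scraper, probe, file may be knocked a few centimetres aside while the robot is not near it.
Once in a run the grip may slacken for a moment while it holds something.
It also fails if it takes over 210 s, if anything falls off the work surface, if the arm or the gripper's body presses on something with over 40 N, if the wrist force passes 120 N, or if a joint passes its speed limit or range.

## Working session

There is one attempt and no reset: what is moved stays moved. The work goes in short steps, Python scripts to look and compute and a tool call to move; the robot and the scene stay as the last step left them, time stands still between calls to the robot, and variables do not carry over. Pictures are saved under pics/ and viewed, at most 14 in all, crops included, and the job is handed in when it is done.

Besides the shell and the picture viewer there is one more tool, called after ">>>" as name(argument=value, ...) on one line, values as JSON. apply_moves: Moves the arm, as the interface text tells. Shifts and turns lie within -1 to 1; 1 stands for 25 mm of shift or 8 degrees of turn. Its arguments: {"type":"object","properties":{"deltas":{"type":"array","items":{"type":"array","items":{"type":"array","items":{"type":"number"}}}},"squeeze":{"type":"number"}},"required":["deltas"]}

```bash
ls; mkdir -p pics
cat > h.py <<'E'
import numpy as np, cv2
from bench import sensors, grab_frame, arm, masks_of, mark_of
def ext(p, st=None):
    "camera->world 4x4"
    if 'extrinsics' in p: return np.linalg.inv(np.array(p['extrinsics']))
    T=np.eye(4); T[:3,:3]=np.array(st['tcp_rot']).reshape(3,3); T[:3,3]=st['tcp_pos']
    return T@np.array(p['mount'])
def rays(p,uv):
    K=np.array(p['intrinsics'],float); d=np.array(p['dist'],float)
    n=cv2.undistortPoints(np.array(uv,float).reshape(-1,1,2),K,d).reshape(-1,2)
    return np.c_[n[:,0],-n[:,1],-np.ones(len(n))]
def at_z(p,uv,z,st=None):
    T=ext(p,st); r=rays(p,uv)@T[:3,:3].T; o=T[:3,3]
    return o+r*((z-o[2])/r[:,2])[:,None]
def at_depth(p,uv,st=None):
    uv=np.array(uv).reshape(-1,2); zz=p['z_map'][uv[:,1].astype(int),uv[:,0].astype(int)]
    T=ext(p,st); return (rays(p,uv)*zz[:,None])@T[:3,:3].T+T[:3,3]
def cloud(p,mask,st=None):
    v,u=np.nonzero(mask&(p['z_map']>0)); return at_depth(p,np.c_[u,v],st)
def save(p,n): cv2.imwrite('pics/'+n,p['frame'][:,:,::-1])
E
cat > a.py <<'E'
from h import *
np.set_printoptions(precision=3,suppress=True)
s=sensors.read_state(); print(s['t'],s['tcp_pos'],s['tcp_rot'])
for c in ('scene','top'):
    p=grab_frame(c); save(p,c+'0.png'); print(c,ext(p)[:3,3])
    for n in 'scope slide spindle holder brush scraper probe file lens_cap eyepiece cleaner'.split():
        m=masks_of(n,p)
        for q in m[:2]:
            if q['conf']<.3: continue
            C=cloud(p,q['mask'])
            print(n,round(q['conf'],2),q['mask'].sum(),np.round(q['point']),np.median(C,0) if len(C) else '', np.percentile(C[:,2],90) if len(C) else '')
    for n in 'knob vee scope spindle holder brush scraper probe file'.split():
        for q in mark_of(n,p)[:2]: print('mark',n,round(q['conf'],2),np.round(q['point']),at_z(p,[q['point']],{'knob':.055,'vee':.071,'scope':0,'holder':0}.get(n,.01))[0])
E
python3 a.py
```

```text
pics
0.0 [ 0.212 -0.588  0.404] [[ 0.94   0.34  -0.   ]
 [ 0.34  -0.94   0.001]
 [ 0.    -0.001 -1.   ]]
scene [ 1.005 -0.448  0.845]
scope 0.77 8763 [358. 113.] [0.586 0.471 0.032] 0.3821348123591663
slide 0.92 1239 [335. 140.] [0.591 0.42  0.033] 0.05538621596638023
slide 0.53 8737 [357. 113.] [0.587 0.471 0.032] 0.3814682240853378
spindle 0.64 222 [254. 162.] [0.452 0.152 0.017] 0.021773870161642138
brush 0.68 475 [185. 272.] [ 0.569 -0.246  0.014] 0.01639607137317405
scraper 0.77 357 [266. 193.] [0.544 0.085 0.014] 0.017292470915012792
probe 0.55 247 [236. 223.] [ 0.565 -0.041  0.011] 0.013736643903083379
file 0.72 369 [220. 248.] [ 0.575 -0.138  0.016] 0.018790837105951485
lens_cap 0.68 367 [267. 266.] [ 0.715 -0.086  0.013] 0.015472999243578468
eyepiece 0.66 149 [313. 223.] [0.725 0.085 0.042] 0.0446287947436901
cleaner 0.87 780 [123. 331.] [ 0.618 -0.446  0.084] 0.12805830171168753
mark knob 0.63 [331. 150.] [0.602 0.341 0.055]
mark vee 0.61 [349. 122.] [0.575 0.484 0.071]
mark scope 0.66 [326. 163.] [0.597 0.333 0.   ]
mark spindle 0.72 [257. 164.] [0.441 0.168 0.01 ]
mark ho
[... 1069 characters left out ...]
ce 0.49 133 [233. 155.] [0.718 0.096 0.044] 0.04659991039927434
eyepiece 0.44 278 [295. 154.] [ 0.712 -0.082  0.013] 0.01639774913530965
cleaner 0.82 465 [426. 192.] [ 0.598 -0.431  0.083] 0.12836514583938166
mark knob 0.77 [142. 193.] [0.602 0.343 0.055]
mark vee 0.79 [ 88. 201.] [0.579 0.486 0.071]
mark vee 0.58 [312. 236.] [ 0.483 -0.122  0.071]
mark scope 0.71 [153. 191.] [0.613 0.326 0.   ]
mark spindle 0.65 [207. 250.] [0.443 0.167 0.01 ]
mark holder 0.62 [408. 253.] [ 0.432 -0.41   0.   ]
mark brush 0.8 [347. 241.] [ 0.468 -0.232  0.01 ]
mark scraper 0.93 [238. 245.] [0.459 0.081 0.01 ]
mark probe 0.62 [271. 235.] [ 0.487 -0.013  0.01 ]
mark file 0.6 [312. 238.] [ 0.475 -0.13   0.01 ]
```

```bash
python3 -c "
import cv2
a=cv2.imread('pics/top0.png'); cv2.imwrite('pics/top0b.png',cv2.resize(a[110:310,50:480],None,fx=1.86,fy=1.86,interpolation=cv2.INTER_CUBIC))"
```

```text
(no output)
```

View pics/top0b.png

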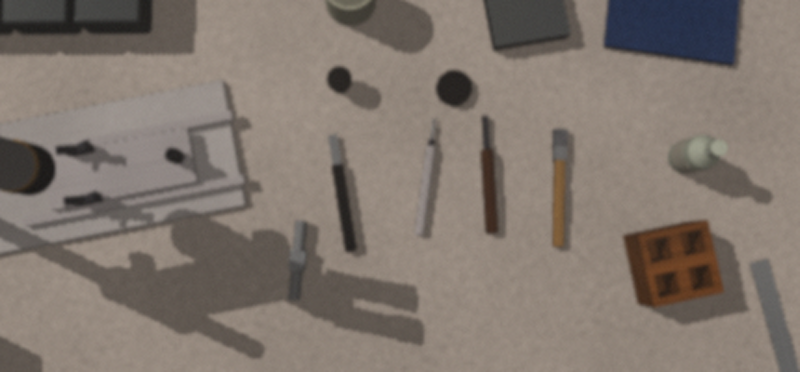

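View pics/scene0.png

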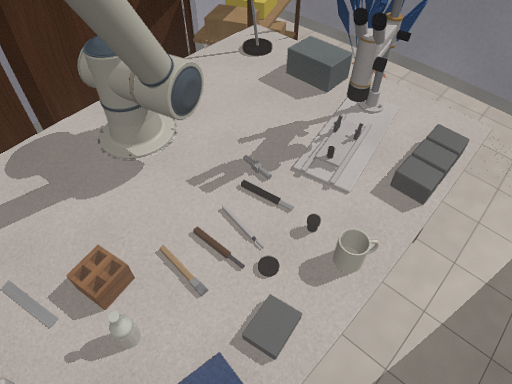

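>>> apply_moves(deltas=[[[0.39,0.93,-0.1,0,0,0.25,91],[0.39,0.93,-0.1,0,0,0.25,91],[0.39,0.93,-0.1,0,0,0.25,91],[0.39,0.93,-0.1,0,0,0.25,91],[0.39,0.93,-0.1,0,0,0.25,91]]])

```text
t: 2.6
tcp_pos: [0.2615, -0.4706, 0.3922]
tcp_rot: [[0.866, 0.499, 0.0], [0.499, -0.866, -0.0], [-0.0, 0.0, -1.0]]
contact_force: [-0.5, 0.1, 0.4]
finger_gap: 0.091
gripper_force: 0.0
```

>>> apply_moves(deltas=[[[0.39,0.93,-0.1,0,0,0.25,91],[0.39,0.93,-0.1,0,0,0.25,91],[0.39,0.93,-0.1,0,0,0.25,91],[0.39,0.93,-0.1,0,0,0.25,91],[0.39,0.93,-0.1,0,0,0.25,91]]])

```text
t: 3.1
tcp_pos: [0.3102, -0.3544, 0.3798]
tcp_rot: [[0.767, 0.642, 0.0], [0.642, -0.767, -0.0], [-0.0, 0.0, -1.0]]
contact_force: [0.3, 0.3, 0.4]
finger_gap: 0.0911
gripper_force: 0.0
```

>>> apply_moves(deltas=[[[0.39,0.93,-0.1,0,0,0.25,91],[0.39,0.93,-0.1,0,0,0.25,91],[0.39,0.93,-0.1,0,0,0.25,91],[0.39,0.93,-0.1,0,0,0.25,91],[0.39,0.93,-0.1,0,0,0.25,91]]])

```text
t: 3.6
tcp_pos: [0.359, -0.2381, 0.3673]
tcp_rot: [[0.644, 0.765, 0.0], [0.765, -0.644, -0.0], [-0.0, 0.0, -1.0]]
contact_force: [0.4, 0.3, 0.3]
finger_gap: 0.0914
gripper_force: 0.0
```

>>> apply_moves(deltas=[[[0.39,0.93,-0.1,0,0,0.25,91],[0.39,0.93,-0.1,0,0,0.25,91],[0.39,0.93,-0.1,0,0,0.25,91],[0.39,0.93,-0.1,0,0,0.25,91],[0.39,0.93,-0.1,0,0,0.25,91]]])

```text
t: 4.1
tcp_pos: [0.4078, -0.1218, 0.3548]
tcp_rot: [[0.501, 0.866, 0.0], [0.866, -0.501, -0.0], [0.0, 0.0, -1.0]]
contact_force: [1.4, 0.2, 0.2]
finger_gap: 0.0907
gripper_force: 0.0
```

>>> apply_moves(deltas=[[[0.39,0.93,-0.1,0,0,0.25,91],[0.39,0.93,-0.1,0,0,0.25,91],[0.39,0.93,-0.1,0,0,0.25,91],[0.39,0.93,-0.1,0,0,0.25,91],[0.39,0.93,-0.1,0,0,0.25,91]]])

```text
t: 4.6
tcp_pos: [0.4566, -0.0055, 0.3422]
tcp_rot: [[0.343, 0.939, 0.0], [0.939, -0.343, -0.0], [0.0, 0.0, -1.0]]
contact_force: [0.1, -0.9, 0.0]
finger_gap: 0.0908
gripper_force: 0.0
```

>>> apply_moves(deltas=[[[0.39,0.93,-0.1,0,0,0.25,91],[0.39,0.93,-0.1,0,0,0.25,91],[0.39,0.93,-0.1,0,0,0.25,91],[0.39,0.93,-0.1,0,0,0.25,91],[0.39,0.93,-0.1,0,0,0.25,91]]])

```text
t: 5.1
tcp_pos: [0.5053, 0.1108, 0.3297]
tcp_rot: [[0.174, 0.985, 0.0], [0.985, -0.174, 0.0], [0.0, 0.0, -1.0]]
contact_force: [0.2, -0.3, -0.3]
finger_gap: 0.091
gripper_force: 0.0
```

```bash
cat > s.py <<'E'
from h import *
s=sensors.read_state(); np.set_printoptions(precision=4,suppress=True)
R=np.array(s['tcp_rot']).reshape(3,3)
print(s['t'],'tcp',np.array(s['tcp_pos']),'q',np.array(s['qpos']),'F',np.array(s['contact_force']),s['finger_gap'],s['gripper_force']);print(R)
print('grasp',np.array(s['tcp_pos'])+.172*R[:,2])
open('log.txt','a').write(repr([list(map(float,s['qpos'])),list(map(float,s['tcp_pos'])),R.tolist()])+'\n')
E
python3 s.py
```

```text
5.1 tcp [0.5053 0.1108 0.3297] q [ 5.7494 25.0448 97.3973  0.0001 57.541  15.7917] F [ 0.2308 -0.2572 -0.3034] 0.09095286535349013 0.0
[[ 0.1744  0.9847  0.0003]
 [ 0.9847 -0.1744  0.    ]
 [ 0.0001  0.0003 -1.    ]]
grasp [0.5053 0.1108 0.1577]
```

>>> apply_moves(deltas=[[[0.39,0.925,-0.1,0,0,0.244,91],[0.39,0.925,-0.1,0,0,0.244,91],[0.39,0.925,-0.1,0,0,0.244,91],[0.39,0.925,-0.1,0,0,0.244,91],[0.39,0.925,-0.1,0,0,0.244,91]]])

```text
t: 5.6
tcp_pos: [0.554, 0.2264, 0.3171]
tcp_rot: [[0.005, 1.0, 0.0], [1.0, -0.005, -0.0], [-0.0, 0.0, -1.0]]
contact_force: [0.5, 0.6, 1.1]
finger_gap: 0.0912
gripper_force: 0.0
```

>>> apply_moves(deltas=[[[0.39,0.925,-0.1,0,0,0.244,91],[0.39,0.925,-0.1,0,0,0.244,91],[0.39,0.925,-0.1,0,0,0.244,91],[0.38,0.925,-0.1,0,0,0.244,91],[0.38,0.925,-0.1,0,0,0.244,91]]])

```text
t: 6.1
tcp_pos: [0.6023, 0.342, 0.3046]
tcp_rot: [[-0.165, 0.986, 0.0], [0.986, 0.165, -0.0], [-0.0, 0.0, -1.0]]
contact_force: [0.1, -0.1, -0.2]
finger_gap: 0.091
gripper_force: 0.0
```

```bash
cat > w.py <<'E'
import sys
from h import *
np.set_printoptions(precision=4,suppress=True)
s=sensors.read_state(); p=grab_frame('wrist'); save(p,sys.argv[1])
for a in sys.argv[2:]:
    n,z=a.split(':')
    for q in mark_of(n,p)[:2]: print('mark',n,round(q['conf'],2),np.round(q['point']),at_z(p,[q['point']],float(z),s)[0])
    for q in masks_of(n,p)[:1]:
        C=cloud(p,q['mask'],s)
        if len(C): 
            (c,wh,an)=cv2.minAreaRect(C[C[:,2]>np.percentile(C[:,2],50)-.004][:,:2].astype(np.float32))
            print('mask',n,round(q['conf'],2),np.median(C,0),np.percentile(C[:,2],[5,95]),'rect',np.array(c),np.array(wh),an)
E
python3 s.py; python3 w.py w1.png knob:.055 vee:.071
```

```text
6.1 tcp [0.6023 0.342  0.3046] q [24.6524 39.2015 72.674  -0.0011 68.1239 15.1785] F [ 0.1465 -0.0884 -0.2357] 0.09099535765957206 0.0
[[-0.1646  0.9864  0.    ]
 [ 0.9864  0.1646 -0.    ]
 [-0.      0.     -1.    ]]
grasp [0.6023 0.342  0.1326]
mark knob 0.94 [247. 214.] [0.6002 0.3352 0.055 ]
mark knob 0.28 [240.   7.] [0.5727 0.4773 0.055 ]
mask knob 0.96 [0.5873 0.4158 0.035 ] [0.0337 0.072 ] rect [0.5893 0.4019] [0.0878 0.1773] 11.467537879943848
mark vee 0.6 [240.   8.] [0.5739 0.4727 0.071 ]
mask vee 0.7 [0.5875 0.4156 0.035 ] [0.0337 0.072 ] rect [0.5894 0.4016] [0.0884 0.178 ] 11.592616081237793
```

>>> apply_moves(deltas=[[[-0.06,-0.14,-0.95,0,0,0,70],[0,0,-0.95,0,0,0,60],[0,0,-0.95,0,0,0,50],[0,0,0,0,0,0,15],[0,0,0,0,0,0,15]]], squeeze=20)

```text
t: 6.85
tcp_pos: [0.6005, 0.3369, 0.2341]
tcp_rot: [[-0.162, 0.987, -0.0], [0.987, 0.162, -0.0], [-0.0, -0.0, -1.0]]
contact_force: [-0.5, -0.1, 0.4]
finger_gap: 0.054
gripper_force: 0.0
```

>>> apply_moves(deltas=[[[0,0,0,0,0,0,15],[0,0,0,0,0,0,15],[0,0,0,0,0,0,15]]])

```text
t: 7.15
tcp_pos: [0.6006, 0.3375, 0.2345]
tcp_rot: [[-0.163, 0.987, 0.001], [0.987, 0.163, 0.001], [0.0, 0.001, -1.0]]
contact_force: [-0.1, 0.0, -0.5]
finger_gap: 0.0299
gripper_force: 0.0
```

>>> apply_moves(deltas=[[[0,0,0,0,0,0,15],[0,0,0,0,0,0,15],[0,0,0,0,0,0,15]]])

```text
t: 7.45
tcp_pos: [0.601, 0.3376, 0.2341]
tcp_rot: [[-0.163, 0.987, 0.002], [0.987, 0.163, 0.001], [0.0, 0.002, -1.0]]
contact_force: [5.3, -0.4, 3.2]
finger_gap: 0.0212
gripper_force: 20.0
```

>>> apply_moves(deltas=[[[0.112,-0.67,0,0,0,0,15],[0.112,-0.67,0,0,0,0,15],[0.112,-0.67,0,0,0,0,15],[0.112,-0.67,0,0,0,0,15],[0.112,-0.67,0,0,0,0,15]]])

```text
t: 7.95
tcp_pos: [0.6164, 0.2536, 0.2342]
tcp_rot: [[-0.163, 0.987, 0.006], [0.987, 0.163, 0.002], [0.001, 0.006, -1.0]]
contact_force: [18.8, 5.3, -8.7]
finger_gap: 0.0216
gripper_force: 20.0
```

>>> apply_moves(deltas=[[[0.112,-0.67,0,0,0,0,15],[0.112,-0.67,0,0,0,0,15],[0.112,-0.67,0,0,0,0,15],[0.112,-0.67,0,0,0,0,15],[0.112,-0.67,0,0,0,0,15]]])

```text
t: 8.45
tcp_pos: [0.6307, 0.1712, 0.2346]
tcp_rot: [[-0.163, 0.987, 0.007], [0.987, 0.163, 0.004], [0.003, 0.008, -1.0]]
contact_force: [0.7, -0.8, 1.4]
finger_gap: 0.018
gripper_force: 0.0
```

>>> apply_moves(deltas=[[[0,0,0,0,0,0,15],[0,0,0,0,0,0,15],[0,0,0,0,0,0,15]]])

```text
t: 8.75
tcp_pos: [0.6282, 0.1703, 0.2334]
tcp_rot: [[-0.163, 0.987, -0.0], [0.987, 0.163, -0.0], [-0.0, -0.0, -1.0]]
contact_force: [2.0, -1.3, 1.6]
finger_gap: 0.0147
gripper_force: 1.0
```

```bash
python3 s.py
cat > m.py <<'E'
import sys
from h import *
np.set_printoptions(precision=4,suppress=True)
for cam in sys.argv[1].split(','):
    p=grab_frame(cam); save(p,sys.argv[2]+cam+'.png')
    for a in sys.argv[3:]:
        n,z=a.split(':')
        for q in mark_of(n,p)[:2]: print(cam,'mark',n,round(q['conf'],2),np.round(q['point']),at_z(p,[q['point']],float(z))[0])
E
python3 m.py scene,top a knob:.055 vee:.071
```

```text
8.75 tcp [0.6282 0.1703 0.2334] q [ 9.9163 41.1675 82.3538 -0.0043 56.5022  0.5161] F [ 2.023  -1.3028  1.592 ] 0.014727538735333539 1.001941105350852
[[-0.1634  0.9866 -0.0004]
 [ 0.9866  0.1634 -0.0001]
 [-0.0001 -0.0004 -1.    ]]
grasp [0.6281 0.1703 0.0614]
scene mark knob 0.65 [311. 179.] [0.6325 0.196  0.055 ]
scene mark knob 0.52 [197. 232.] [ 0.5267 -0.1579  0.055 ]
scene mark vee 0.82 [331. 145.] [0.5957 0.3454 0.071 ]
top mark knob 0.78 [191. 183.] [0.629 0.207 0.055]
top mark knob 0.38 [311. 238.] [ 0.4776 -0.1217  0.055 ]
top mark vee 0.58 [144. 194.] [0.5981 0.3331 0.071 ]
```

>>> apply_moves(deltas=[[[0,0,0,0,0,0,60],[0,0,0,0,0,0,60],[0,0,0,0,0,0,60],[0,0,0,0,0,0,60],[0,0,0,0,0,0.25,60]]])

```text
t: 9.55
tcp_pos: [0.6284, 0.17, 0.2334]
tcp_rot: [[-0.198, 0.98, -0.0], [0.98, 0.198, -0.0], [0.0, -0.0, -1.0]]
contact_force: [0.1, -0.0, 0.3]
finger_gap: 0.052
gripper_force: 0.0
```

>>> apply_moves(deltas=[[[0.05,0.6,0,0,0,0,60],[0.05,0.6,0,0,0,0,60],[0,0,0,0,0,0,60]]])

```text
t: 9.85
tcp_pos: [0.631, 0.2024, 0.2335]
tcp_rot: [[-0.199, 0.98, 0.001], [0.98, 0.199, 0.001], [0.0, 0.001, -1.0]]
contact_force: [0.5, -0.1, -1.0]
finger_gap: 0.0601
gripper_force: 0.0
```

>>> apply_moves(deltas=[[[0,0,0,0,0,0,12],[0,0,0,0,0,0,12],[0,0,0,0,0,0,12],[0,0,0,0,0,0,12],[0,0,0,0,0,0,12]]], squeeze=30)

```text
t: 10.35
tcp_pos: [0.6297, 0.1995, 0.2332]
tcp_rot: [[-0.197, 0.98, -0.004], [0.98, 0.197, -0.001], [-0.0, -0.004, -1.0]]
contact_force: [-22.4, -5.3, 16.1]
finger_gap: 0.0234
gripper_force: 11.1
```

>>> apply_moves(deltas=[[[0,0,0,0,0,0,12],[0,0,0,0,0,0,12],[0,0,0,0,0,0,12]]])

```text
t: 10.65
tcp_pos: [0.6292, 0.1994, 0.2331]
tcp_rot: [[-0.197, 0.98, -0.005], [0.98, 0.197, -0.001], [-0.0, -0.005, -1.0]]
contact_force: [-13.3, -3.9, 9.8]
finger_gap: 0.0212
gripper_force: 30.0
```

>>> apply_moves(deltas=[[[0.03,-0.4,0,0,0,0,12],[0.04,-0.4,0,0,0,0,12],[0.05,-0.4,0,0,0,0,12],[0,0,0,0,0,0,12],[0,0,0,0,0,0,12]]])

```text
t: 11.15
tcp_pos: [0.634, 0.1698, 0.2335]
tcp_rot: [[-0.197, 0.98, 0.0], [0.98, 0.197, -0.0], [-0.0, -0.0, -1.0]]
contact_force: [-0.5, -0.2, -1.0]
finger_gap: 0.0121
gripper_force: 0.0
```

```bash
python3 s.py;python3 m.py scene,top b knob:.055 vee:.071 spindle:.012
```

```text
11.15 tcp [0.634  0.1698 0.2335] q [ 9.7828 41.4959 81.5017 -0.0118 57.0032 -1.5729] F [-0.5017 -0.1933 -1.0006] 0.012076332368428531 0.0
[[-0.197   0.9804  0.    ]
 [ 0.9804  0.197  -0.0002]
 [-0.0002 -0.     -1.    ]]
grasp [0.634  0.1697 0.0615]
scene mark knob 0.49 [106. 283.] [ 0.4797 -0.4097  0.055 ]
scene mark vee 0.86 [331. 149.] [0.6074 0.3282 0.071 ]
scene mark spindle 0.76 [255. 164.] [0.4385 0.159  0.012 ]
scene mark spindle 0.56 [130. 337.] [ 0.6092 -0.4452  0.012 ]
top mark knob 0.72 [195. 183.] [0.6304 0.1965 0.055 ]
top mark knob 0.32 [347. 242.] [ 0.4651 -0.2195  0.055 ]
top mark vee 0.63 [143. 191.] [0.6052 0.3354 0.071 ]
```

>>> apply_moves(deltas=[[[0,0,0.9,0,0,0,80],[0,0,0.9,0,0,0,80],[0,0,0.9,0,0,0,80],[0,0,0.9,0,0,0,80],[0,0.5,0.9,0,0,0,80]]])

```text
t: 12.05
tcp_pos: [0.6339, 0.1816, 0.3469]
tcp_rot: [[-0.196, 0.981, -0.0], [0.981, 0.196, -0.0], [-0.0, -0.0, -1.0]]
contact_force: [-0.2, 1.0, -0.1]
finger_gap: 0.0492
gripper_force: 0.0
```

```bash
python3 s.py;python3 w.py w2.png knob:.055 vee:.071; python3 m.py scene,top c knob:.055 vee:.071 scope:0
python3 - <<'E'
from h import *
np.set_printoptions(precision=4,suppress=True)
s=sensors.read_state(); p=grab_frame('wrist')
C=cloud(p,np.ones((384,512),bool),s)
k=C[(abs(C[:,2]-.072)<.004)]
for c in [(0.634,.19)]:
    d=np.hypot(k[:,0]-c[0],k[:,1]-c[1]); q=k[d<.04]; print(len(q),q[:,:2].min(0),q[:,:2].max(0),q.mean(0))
v=C[(C[:,2]>.06)&(C[:,2]<.085)&(C[:,1]>.26)]
l,r=v[v[:,0]<.606],v[v[:,0]>.606]
for q in(l,r): print(len(q), q.min(0),q.max(0),q.mean(0)) if len(q) else 0
E
```

```text
12.05 tcp [0.6339 0.1816 0.3469] q [10.8049 34.1828 75.6841 -0.0216 70.1483 -0.5115] F [-0.2347  0.9627 -0.0878] 0.04921789447442984 0.0
[[-0.1964  0.9805 -0.0002]
 [ 0.9805  0.1964 -0.0004]
 [-0.0004 -0.0003 -1.    ]]
grasp [0.6339 0.1815 0.1749]
mark knob 0.93 [251. 176.] [0.6316 0.1945 0.055 ]
mask knob 0.92 [0.6158 0.2663 0.0349] [0.0337 0.0721] rect [0.6178 0.2552] [0.0885 0.1707] 11.571329116821289
mask vee 0.7 [0.6159 0.2661 0.0349] [0.0336 0.0721] rect [0.6173 0.255 ] [0.0886 0.1705] 11.132988929748535
scene mark knob 0.56 [312. 178.] [0.6331 0.2021 0.055 ]
scene mark vee 0.82 [330. 147.] [0.5999 0.3351 0.071 ]
scene mark vee 0.4 [268. 265.] [ 0.7342 -0.1121  0.071 ]
scene mark scope 0.83 [324. 160.] [0.5863 0.3388 0.    ]
top mark vee 0.85 [143. 192.] [0.6036 0.3364 0.071 ]
top mark vee 0.67 [152. 197.] [0.5893 0.3107 0.071 ]
top mark scope 0.63 [148. 193.] [0.6073 0.3378 0.    ]
512 [0.6183 0.1834] [0.6394 0.2045] [0.6287 0.1945 0.0725]
544 [0.56   0.2979 0.0601] [0.5757 0.3254 0.0806] [0.5683 0.3097 0.0717]
540 [0.6344 0.312  0.06  ] [0.6503 0.3404 0.0813] [0.6421 0.3238 0.0717]
```

View pics/w2.png

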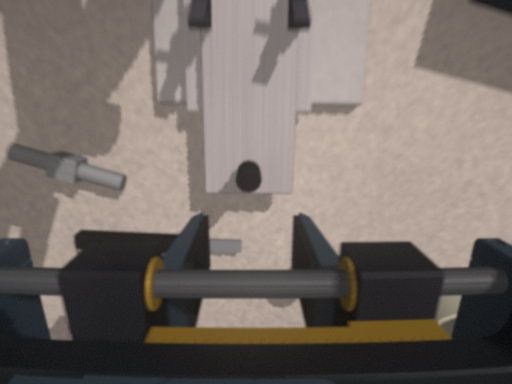

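Run:
```python
from h import *
np.set_printoptions(precision=3,suppress=True)
for cam in('scene','top'):
    p=grab_frame(cam); C=cloud(p,np.ones((384,512),bool))
    C=C[(C[:,0]>.4)&(C[:,0]<.75)&(C[:,1]>.38)&(C[:,1]<.8)]
    for a in np.arange(.15,.42,.03):
        q=C[(C[:,2]>a)&(C[:,2]<a+.03)]
        if len(q)>5: print(cam,round(a,2),len(q),q[:,:2].min(0),q[:,:2].max(0),np.median(q[:,:2],0))
    q=C[(abs(C[:,2]-.034)<.003)];
```

```text
scene 0.15 85 [0.533 0.463] [0.606 0.709] [0.562 0.485]
scene 0.18 176 [0.544 0.46 ] [0.608 0.517] [0.587 0.471]
scene 0.21 230 [0.54  0.461] [0.608 0.71 ] [0.581 0.474]
scene 0.24 206 [0.544 0.463] [0.606 0.713] [0.582 0.474]
scene 0.27 361 [0.543 0.465] [0.635 0.722] [0.58  0.488]
scene 0.3 492 [0.543 0.463] [0.633 0.727] [0.591 0.494]
scene 0.33 419 [0.53  0.462] [0.604 0.713] [0.574 0.549]
scene 0.36 333 [0.516 0.465] [0.616 0.729] [0.572 0.494]
scene 0.39 179 [0.53  0.448] [0.621 0.711] [0.593 0.481]
scene 0.42 149 [0.59  0.429] [0.629 0.469] [0.614 0.441]
top 0.15 34 [0.537 0.466] [0.599 0.501] [0.566 0.472]
top 0.18 134 [0.537 0.466] [0.6   0.509] [0.562 0.472]
top 0.21 182 [0.537 0.466] [0.602 0.511] [0.565 0.474]
top 0.24 148 [0.539 0.467] [0.598 0.505] [0.562 0.474]
top 0.27 228 [0.539 0.467] [0.631 0.6  ] [0.562 0.477]
top 0.3 319 [0.539 0.468] [0.633 0.578] [0.58  0.484]
top 0.33 267 [0.54  0.469] [0.599 0.569] [0.568 0.486]
top 0.36 417 [0.531 0.47 ] [0.596 0.532] [0.57  0.511]
top 0.39 153 [0.532 0.456] [0.603 0.511] [0.583 0.483]
top 0.42 365 [0.536 0.423] [0.625 0.489] [0.588 0.44 ]
```

```bash
python3 -c "
import cv2
a=cv2.imread('pics/cscene.png'); cv2.imwrite('pics/c1.png',cv2.resize(a[0:210,230:490],None,fx=2.8,fy=2.8,interpolation=cv2.INTER_CUBIC))"
```

```text
(no output)
```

View pics/c1.png

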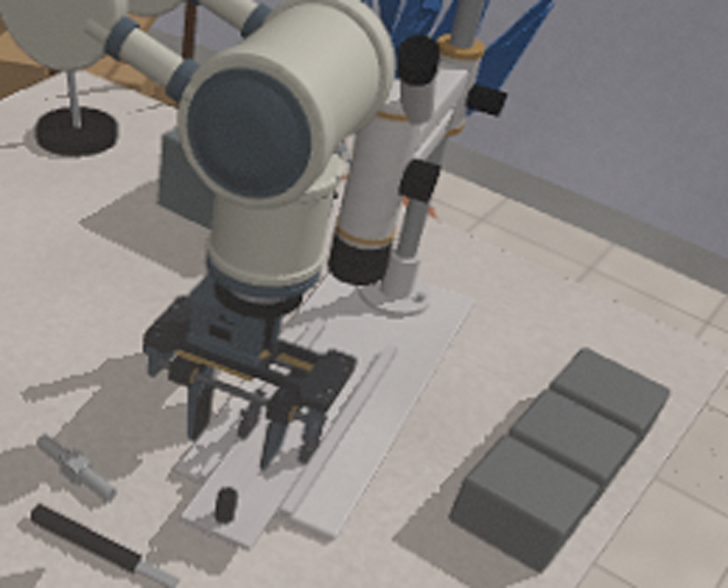

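>>> apply_moves(deltas=[[[-0.7,-0.08,0,0,0,0.9,80],[-0.7,-0.08,0,0,0,0.9,80],[-0.7,-0.08,0,0,0,0.9,80],[-0.7,-0.08,0,0,0,0.9,80],[-0.7,-0.08,0,0,0,0.9,80]]])

```text
t: 13.35
tcp_pos: [0.5457, 0.1724, 0.346]
tcp_rot: [[-0.739, 0.673, 0.0], [0.673, 0.739, 0.0], [-0.0, 0.0, -1.0]]
contact_force: [0.9, 0.3, -0.2]
finger_gap: 0.0801
gripper_force: 0.0
```

>>> apply_moves(deltas=[[[-0.7,-0.08,0,0,0,0.9,80],[-0.7,-0.08,0,0,0,0.9,80],[-0.7,-0.08,0,0,0,0.9,80],[-0.7,-0.08,0,0,0,0.9,80],[-0.7,-0.08,0,0,0,0.9,80]]])

```text
t: 13.85
tcp_pos: [0.4582, 0.1624, 0.3461]
tcp_rot: [[-0.994, 0.11, 0.0], [0.11, 0.994, 0.0], [-0.0, 0.0, -1.0]]
contact_force: [0.1, -0.3, 0.3]
finger_gap: 0.0801
gripper_force: 0.0
```

```bash
cat > ax.py <<'E'
import sys
from h import *
np.set_printoptions(precision=4,suppress=True)
def axis(n,cam,zmin=.003,k=0):
    s=sensors.read_state(); p=grab_frame(cam)
    for q in masks_of(n,p)[:2]:
        C=cloud(p,q['mask'],s); C=C[(C[:,2]>zmin)&(C[:,2]<.03)]
        if len(C)<20: continue
        c,wh,an=cv2.minAreaRect(C[:,:2].astype(np.float32))
        x=C[:,:2]-C[:,:2].mean(0); d=np.linalg.svd(x,full_matrices=False)[2][0]; d*=np.sign(d[0]); t=x@d
        m=C[:,:2].mean(0)
        print(cam,n,round(q['conf'],2),len(C),'yaw',np.degrees(np.arctan2(d[1],d[0])),'ctr',np.array(c),'size',np.array(wh),'ends',m+d*np.percentile(t,1),m+d*np.percentile(t,99),'ztop',np.percentile(C[:,2],95),'px',np.round(q['point']))
    return p
if __name__=='__main__':
    for a in sys.argv[2:]: axis(a,sys.argv[1])
E
python3 s.py; python3 ax.py wrist spindle; python3 ax.py top spindle; python3 w.py w3.png spindle:.012
```

```text
13.85 tcp [0.4582 0.1624 0.3461] q [ 12.4691  21.5325 100.4929  -0.      57.9565 -71.2167] F [ 0.1495 -0.3114  0.3477] 0.08007857710276682 0.0
[[-0.9939  0.11    0.0003]
 [ 0.11    0.9939  0.0001]
 [-0.0003  0.0001 -1.    ]]
grasp [0.4583 0.1624 0.1741]
wrist spindle 0.94 2306 yaw -5.260433297900816 ctr [0.4455 0.1569] size [0.0236 0.1201] ends [0.3872 0.1624] [0.5032 0.1518] ztop 0.02546786897639547 px [246. 165.]
top spindle 0.19 57 yaw 20.426048280049418 ctr [ 0.5959 -0.43  ] size [0.0503 0.0231] ends [ 0.5721 -0.434 ] [ 0.6179 -0.4169] ztop 0.028800536168762745 px [426. 192.]
mask spindle 0.78 [0.4413 0.1576 0.0211] [0.0139 0.0255] rect [0.4457 0.157 ] [0.0239 0.1203] 85.07270050048828
```

View pics/w3.png

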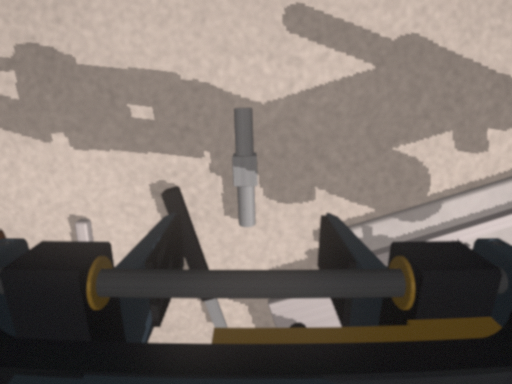

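>>> apply_moves(deltas=[[[-0.5,-0.216,-0.9,0,0,0.14,55],[0,0,-1,0,0,0,55],[0,0,-1,0,0,0,55],[0,0,-1,0,0,0,55],[0,0,-1,0,0,0,55]]])

```text
t: 14.7
tcp_pos: [0.4471, 0.1571, 0.2224]
tcp_rot: [[-0.995, 0.097, 0.001], [0.097, 0.995, 0.0], [-0.001, 0.0, -1.0]]
contact_force: [1.2, 0.0, 0.1]
finger_gap: 0.0548
gripper_force: 0.0
```

>>> apply_moves(deltas=[[[0,0,-1,0,0,0,50],[0,0,-0.12,0,0,0,40],[0,0,0,0,0,0,15],[0,0,0,0,0,0,15],[0,0,0,0,0,0,15]]])

```text
t: 15.2
tcp_pos: [0.4469, 0.1572, 0.1965]
tcp_rot: [[-0.995, 0.096, 0.002], [0.096, 0.995, 0.0], [-0.002, 0.001, -1.0]]
contact_force: [1.1, 0.2, 0.5]
finger_gap: 0.0237
gripper_force: 30.0
```

>>> apply_moves(deltas=[[[0,0,0,0,0,0,15],[0,0,0,0,0,0,15],[0,0,0,0,0,0,15],[0,0,0,0,0,0,15]]])

```text
t: 15.6
tcp_pos: [0.4469, 0.1572, 0.1965]
tcp_rot: [[-0.995, 0.096, 0.002], [0.096, 0.995, 0.0], [-0.002, 0.001, -1.0]]
contact_force: [0.3, 0.3, 7.8]
finger_gap: 0.0239
gripper_force: 30.0
```

>>> apply_moves(deltas=[[[0,0,0.6,0,0,0,15],[0,0,1,0,0,0,15],[0,0,1,0,0,0,15],[0,0,1,0,0,0,15],[0,0,1,0,0,0,15]]], squeeze=40)

```text
t: 16.1
tcp_pos: [0.4461, 0.157, 0.312]
tcp_rot: [[-0.995, 0.096, 0.0], [0.096, 0.995, 0.0], [-0.0, 0.0, -1.0]]
contact_force: [0.7, 0.1, -2.9]
finger_gap: 0.0234
gripper_force: 40.0
```

>>> apply_moves(deltas=[[[0.62,0.7,0.2,0,0,0.21,15],[0.62,0.7,0.2,0,0,0.21,15],[0.62,0.7,0.2,0,0,0.21,15],[0.62,0.7,0.2,0,0,0.21,15],[0.62,0.7,0.2,0,0,0.21,15]]])

```text
t: 16.6
tcp_pos: [0.5242, 0.2452, 0.3362]
tcp_rot: [[-0.999, -0.052, 0.0], [-0.052, 0.999, 0.0], [-0.0, 0.0, -1.0]]
contact_force: [0.4, -0.4, -3.2]
finger_gap: 0.0238
gripper_force: 40.0
```

>>> apply_moves(deltas=[[[0.62,0.7,0.2,0,0,0.21,15],[0.62,0.7,0.2,0,0,0.21,15],[0.62,0.7,0,0,0,0.21,15],[0.62,0.7,0,0,0,0.21,15],[0.62,0.7,0,0,0,0.21,15]]])

```text
t: 17.1
tcp_pos: [0.6017, 0.3327, 0.3459]
tcp_rot: [[-0.98, -0.197, -0.0], [-0.197, 0.98, -0.0], [0.0, -0.0, -1.0]]
contact_force: [-0.4, -0.0, -3.1]
finger_gap: 0.0238
gripper_force: 40.0
```

```bash
python3 s.py; python3 m.py scene,top d vee:.071 knob:.055
python3 - <<'E'
from h import *
np.set_printoptions(precision=4,suppress=True)
s=sensors.read_state(); p=grab_frame('wrist'); save(p,'w4.png')
print([(round(q['conf'],2),np.round(q['point']),at_z(p,[q['point']],.071,s)[0]) for q in mark_of('vee',p)])
C=cloud(p,np.ones((384,512),bool),s)
ex,ey=np.array([.98,.198]),np.array([-.198,.98]); o=np.array([.6013,.3317])
L=np.c_[(C[:,:2]-o)@ex,(C[:,:2]-o)@ey,C[:,2]]
for nm,lo,hi in(('v',.062,.085),):
    for sg in(-1,1):
        q=L[(abs(L[:,0]-sg*.038)<.015)&(abs(L[:,1])<.04)&(L[:,2]>lo)&(L[:,2]<hi)]
        print(nm,sg,len(q), np.percentile(q,[1,50,99],axis=0) if len(q) else '')
q=L[(L[:,2]>.14)&(L[:,2]<.22)&(abs(L[:,0])<.08)&(abs(L[:,1])<.03)]
print('spindle-ish',len(q),np.percentile(q,[1,50,99],axis=0) if len(q) else '')
E
```

```text
17.1 tcp [0.6017 0.3327 0.3459] q [ 23.9663  36.4355  71.2295  -0.0032  72.3428 -77.4102] F [-0.4402 -0.032  -3.1334] 0.02378132323784051 39.9986457824707
[[-0.9803 -0.1973 -0.0001]
 [-0.1973  0.9803 -0.0001]
 [ 0.0001 -0.0001 -1.    ]]
grasp [0.6017 0.3327 0.1739]
scene mark vee 0.61 [331. 148.] [0.6042 0.336  0.071 ]
scene mark knob 0.86 [310. 182.] [0.6358 0.1854 0.055 ]
scene mark knob 0.32 [335. 126.] [0.5423 0.4489 0.055 ]
top mark vee 0.77 [141. 192.] [0.6017 0.3416 0.071 ]
top mark vee 0.75 [238. 246.] [0.456  0.0775 0.071 ]
top mark knob 0.71 [194. 184.] [0.6279 0.1984 0.055 ]
top mark knob 0.54 [240. 242.] [0.4671 0.0746 0.055 ]
[]
v -1 491 [[-0.0433 -0.026   0.0683]
 [-0.0376  0.0134  0.0762]
 [-0.031   0.0246  0.0802]]
v 1 0 
spindle-ish 9428 [[-0.0622 -0.0222  0.1579]
 [-0.0171 -0.0017  0.1732]
 [ 0.048   0.0192  0.2172]]
```

View pics/w4.png

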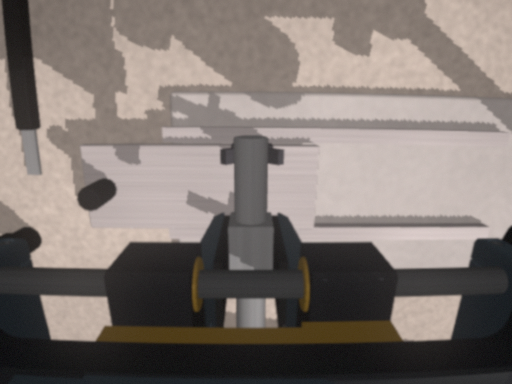

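>>> apply_moves(deltas=[[[0.07,-0.05,-0.9,0,0,0,15],[0,0,-0.9,0,0,0,15],[0,0,-0.9,0,0,0,15],[0,0,-0.5,0,0,0,15],[0,0,-0.3,0,0,0,15]]])

```text
t: 18.0
tcp_pos: [0.6029, 0.3304, 0.2572]
tcp_rot: [[-0.981, -0.196, -0.001], [-0.196, 0.981, -0.001], [0.001, -0.0, -1.0]]
contact_force: [-0.6, 1.5, 7.5]
finger_gap: 0.0239
gripper_force: 40.0
```

>>> apply_moves(deltas=[[[0,0,-0.07,0,0,0,15],[0,0,-0.06,0,0,0,15],[0,0,0,0,0,0,15]]])

```text
t: 18.3
tcp_pos: [0.6031, 0.3314, 0.256]
tcp_rot: [[-0.981, -0.196, 0.001], [-0.196, 0.981, 0.002], [-0.001, 0.001, -1.0]]
contact_force: [-4.1, 4.8, 2.1]
finger_gap: 0.0235
gripper_force: 40.0
```

```bash
python3 s.py
```

```text
18.3 tcp [0.6031 0.3314 0.256 ] q [ 23.8023  41.9715  75.593    0.0634  62.3465 -77.5319] F [-4.1249  4.7652  2.0813] 0.023509049788275775 39.998459815979004
[[-0.9806 -0.196   0.001 ]
 [-0.196   0.9806  0.0015]
 [-0.0013  0.0013 -1.    ]]
grasp [0.6033 0.3316 0.084 ]
```

>>> apply_moves(deltas=[[[0,0,0,0,0,0,27],[0,0,0,0,0,0,35],[0,0,0,0,0,0,50],[0,0,0,0,0,0,50],[0,0,0,0,0,0,50]]])

```text
t: 18.8
tcp_pos: [0.6033, 0.3307, 0.2548]
tcp_rot: [[-0.981, -0.196, 0.0], [-0.196, 0.981, -0.0], [-0.0, -0.0, -1.0]]
contact_force: [0.4, -0.2, -0.2]
finger_gap: 0.0498
gripper_force: 0.0
```

>>> apply_moves(deltas=[[[0,0,0.4,0,0,0,50],[0,0,0.9,0,0,0,60],[0,0,0.9,0,0,0,60],[0,0,0.9,0,0,0,60],[0.17,-0.9,0.5,0,0,0,60]]])

```text
t: 19.3
tcp_pos: [0.6073, 0.31, 0.3475]
tcp_rot: [[-0.98, -0.198, 0.003], [-0.198, 0.98, 0.002], [-0.003, 0.001, -1.0]]
contact_force: [0.5, 0.5, 0.6]
finger_gap: 0.0597
gripper_force: 0.0
```

>>> apply_moves(deltas=[[[0.17,-0.9,0,0,0,-0.9,60],[0.17,-0.9,0,0,0,-0.9,60],[0.17,-0.9,0,0,0,-0.9,60],[0.17,-0.9,0,0,0,-0.9,60],[0.17,-0.9,0,0,0,-0.9,60]]])

```text
t: 19.8
tcp_pos: [0.6288, 0.1949, 0.3455]
tcp_rot: [[-0.906, 0.422, 0.001], [0.422, 0.906, 0.0], [-0.001, 0.0, -1.0]]
contact_force: [0.3, 0.3, -0.1]
finger_gap: 0.0601
gripper_force: 0.0
```

>>> apply_moves(deltas=[[[0,0,0,0,0,-0.95,60],[0,0,0,0,0,-0.95,60],[0,0,0,0,0,-0.95,60],[0,0,0,0,0,-0.95,60],[0,0,0,0,0,-0.95,60]]])

```text
t: 20.3
tcp_pos: [0.6287, 0.1958, 0.3455]
tcp_rot: [[-0.454, 0.891, 0.001], [0.891, 0.454, 0.0], [-0.0, 0.001, -1.0]]
contact_force: [0.7, -0.1, -0.5]
finger_gap: 0.0601
gripper_force: 0.0
```

```bash
python3 s.py;cat > seat.py <<'E'
from h import *
np.set_printoptions(precision=4,suppress=True)
s=sensors.read_state(); p=grab_frame('wrist'); save(p,'w5.png')
for n,z in(('vee',.071),('knob',.055),('spindle',.071)):
  print(n,[(round(q['conf'],2),np.round(q['point']),at_z(p,[q['point']],z,s)[0]) for q in mark_of(n,p)[:2]])
C=cloud(p,np.ones((384,512),bool),s)
k=C[(abs(C[:,2]-.072)<.004)&(np.hypot(C[:,0]-.63,C[:,1]-.19)<.05)]; print('knob',len(k),k.min(0),k.max(0),k.mean(0))
for q in masks_of('spindle',p)[:1]:
    D=cloud(p,q['mask'],s);D=D[(D[:,2]>.07)&(D[:,2]<.1)]
    print('sp',q['conf'],len(D),D.mean(0),np.percentile(D[:,2],[2,50,98]),cv2.minAreaRect(D[:,:2].astype(np.float32)))
E
python3 seat.py
```

```text
20.3 tcp [0.6287 0.1958 0.3455] q [ 12.1037  34.1799  75.9403  -0.0009  69.8486 -14.8909] F [ 0.6946 -0.1035 -0.4936] 0.060131679881445355 0.0
[[-0.4539  0.891   0.0005]
 [ 0.891   0.4539  0.0001]
 [-0.0002  0.0005 -1.    ]]
grasp [0.6288 0.1958 0.1735]
vee []
knob [(0.82, array([251., 192.]), array([0.6289, 0.1952, 0.055 ]))]
spindle [(0.72, array([302.,  25.]), array([0.602 , 0.3313, 0.071 ]))]
knob 495 [0.6182 0.1836 0.0683] [0.6393 0.2043 0.0747] [0.6283 0.1945 0.0723]
sp 0.64 4596 [0.6039 0.3295 0.0799] [0.0721 0.0799 0.0845] ((0.601804256439209, 0.33088919520378113), (0.1195196807384491, 0.02531001716852188), 10.449254035949707)
```

View pics/w5.png

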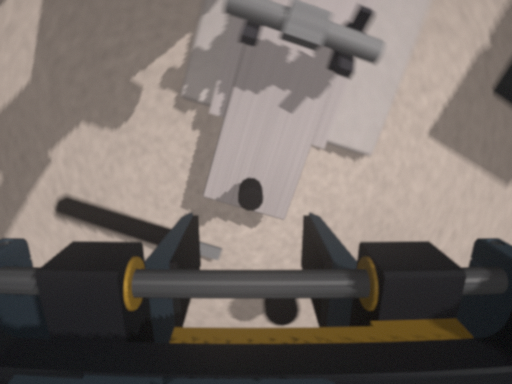

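>>> apply_moves(deltas=[[[0.13,-0.71,0,0,0,-1,0],[0.12,-0.71,0,0,0,-0.99,0],[0,0,0,0,0,0,0],[0,0,-0.5,0,0,0,0],[0,0,-1,0,0,0,0]]], squeeze=10)

```text
t: 21.05
tcp_pos: [0.6353, 0.161, 0.3078]
tcp_rot: [[-0.202, 0.979, 0.003], [0.979, 0.202, 0.001], [0.0, 0.003, -1.0]]
contact_force: [-0.4, 0.4, -0.7]
finger_gap: 0.0229
gripper_force: 0.0
```

>>> apply_moves(deltas=[[[0,0,-1,0,0,0,0],[0,0,-1,0,0,0,0],[0,0,-1,0,0,0,0],[0,0,0,0,0,0,0],[-0.03,0.15,0,0,0,0,0]]])

```text
t: 21.55
tcp_pos: [0.6341, 0.1644, 0.232]
tcp_rot: [[-0.2, 0.98, -0.001], [0.98, 0.2, -0.0], [0.0, -0.001, -1.0]]
contact_force: [0.1, 1.2, 0.4]
finger_gap: 0.0004
gripper_force: 0.0
```

```bash
python3 s.py
```

```text
21.55 tcp [0.6341 0.1644 0.232 ] q [ 9.3141 41.5382 81.7301  0.0024 56.7873 -2.2063] F [0.0813 1.2098 0.397 ] 0.0003580890695365131 0.0
[[-0.1997  0.9799 -0.001 ]
 [ 0.9799  0.1997 -0.0001]
 [ 0.0001 -0.001  -1.    ]]
grasp [0.6339 0.1644 0.06  ]
```

>>> apply_moves(deltas=[[[-0.05,0.25,0,0,0,0,0],[-0.1,0.45,0,0,0,0,0],[-0.1,0.5,0,0,0,0,0],[-0.1,0.5,0,0,0,0,0],[-0.1,0.5,0,0,0,0,0]]])

```text
t: 22.05
tcp_pos: [0.6228, 0.2205, 0.2327]
tcp_rot: [[-0.198, 0.98, 0.001], [0.98, 0.198, 0.0], [0.0, 0.001, -1.0]]
contact_force: [2.8, -2.2, 1.4]
finger_gap: 0.0006
gripper_force: 1.2
```

>>> apply_moves(deltas=[[[-0.1,0.5,0,0,0,0,0],[-0.1,0.5,0,0,0,0,0],[-0.1,0.5,0,0,0,0,0],[-0.1,0.5,0,0,0,0,0],[-0.1,0.5,0,0,0,0,0]]])

```text
t: 22.55
tcp_pos: [0.6102, 0.2826, 0.2322]
tcp_rot: [[-0.197, 0.98, -0.0], [0.98, 0.197, -0.0], [-0.0, -0.0, -1.0]]
contact_force: [2.6, -1.5, 0.3]
finger_gap: 0.0003
gripper_force: 1.2
```

>>> apply_moves(deltas=[[[-0.1,0.5,0,0,0,0,0],[-0.1,0.5,0,0,0,0,0],[-0.08,0.4,0,0,0,0,0],[-0.06,0.3,0,0,0,0,0],[0,0,0,0,0,0,0]]])

```text
t: 23.05
tcp_pos: [0.6015, 0.3251, 0.2321]
tcp_rot: [[-0.198, 0.98, -0.001], [0.98, 0.198, 0.0], [0.0, -0.0, -1.0]]
contact_force: [-1.1, 0.6, -0.5]
finger_gap: 0.0005
gripper_force: 0.0
```

```bash
python3 s.py; python3 m.py scene e knob:.055 vee:.071
```

```text
23.05 tcp [0.6015 0.3251 0.2321] q [23.3853 43.3558 77.1303  0.0208 59.5391 11.9336] F [-1.1193  0.5963 -0.4586] 0.0005437307763457211 0.0
[[-0.1984  0.9801 -0.0005]
 [ 0.9801  0.1984  0.0001]
 [ 0.0002 -0.0005 -1.    ]]
grasp [0.6014 0.3251 0.0601]
scene mark knob 0.49 [222. 206.] [ 0.5132 -0.0534  0.055 ]
scene mark vee 0.8 [351. 122.] [0.5768 0.4904 0.071 ]
```

>>> apply_moves(deltas=[[[-0.024,0.12,0,0,0,0,0],[-0.024,0.12,0,0,0,0,0],[-0.024,0.12,0,0,0,0,0]]])

```text
t: 23.5
tcp_pos: [0.6002, 0.333, 0.2322]
tcp_rot: [[-0.197, 0.98, -0.0], [0.98, 0.197, -0.0], [-0.0, -0.0, -1.0]]
contact_force: [0.2, -1.6, -0.1]
finger_gap: 0.0005
gripper_force: 0.8
```

>>> apply_moves(deltas=[[[-0.02,0.1,0,0,0,0,0]]])

```text
t: 23.6
tcp_pos: [0.5998, 0.3347, 0.2322]
tcp_rot: [[-0.198, 0.98, 0.0], [0.98, 0.198, -0.003], [-0.002, -0.0, -1.0]]
contact_force: [6.1, -25.9, 4.7]
finger_gap: 0.0006
gripper_force: 13.4
```

>>> apply_moves(deltas=[[[-0.02,0.1,0,0,0,0,0]]])

```text
t: 23.7
tcp_pos: [0.5998, 0.3356, 0.2322]
tcp_rot: [[-0.198, 0.98, 0.0], [0.98, 0.198, -0.006], [-0.006, -0.001, -1.0]]
contact_force: [9.3, -43.8, 8.4]
finger_gap: 0.0004
gripper_force: 22.3
```

>>> apply_moves(deltas=[[[0,0,0,0,0,0,0]]])

```text
t: 23.8
tcp_pos: [0.5998, 0.3354, 0.2322]
tcp_rot: [[-0.197, 0.98, 0.0], [0.98, 0.197, -0.006], [-0.006, -0.001, -1.0]]
contact_force: [6.4, -30.9, 4.7]
finger_gap: 0.0006
gripper_force: 15.9
```

>>> apply_moves(deltas=[[[0.05,-0.25,0,0,0,0,0],[0.1,-0.5,0,0,0,0,0],[0.1,-0.8,0.3,0,0,0,20],[0,-0.9,0.9,0,0,0,40],[0,-0.9,0.9,0,0,0,60]]])

```text
t: 24.3
tcp_pos: [0.6053, 0.2525, 0.2854]
tcp_rot: [[-0.197, 0.98, -0.001], [0.98, 0.197, -0.0], [-0.0, -0.001, -1.0]]
contact_force: [0.4, 0.0, -0.2]
finger_gap: 0.0218
gripper_force: 0.0
```

>>> apply_moves(deltas=[[[-0.1,-0.9,0.9,0,0,0.9,80],[-0.2,-0.9,0.9,0,0,0.9,80],[-0.2,-0.9,0.9,0,0,0.9,80],[-0.4,-0.9,0,0,0,0.9,80],[-0.4,-0.9,0,0,0,0.9,80]]])

```text
t: 24.8
tcp_pos: [0.5724, 0.1399, 0.3536]
tcp_rot: [[-0.739, 0.674, 0.002], [0.674, 0.739, 0.0], [-0.001, 0.002, -1.0]]
contact_force: [0.0, 1.2, -0.9]
finger_gap: 0.0617
gripper_force: 0.0
```

```bash
python3 s.py; python3 m.py scene,top f knob:.055 vee:.071 spindle:.071; python3 ax.py top spindle brush file probe scraper;python3 ax.py scene brush file probe scraper
python3 - <<'E'
import numpy as np
from scipy.optimize import least_squares
from scipy.spatial.transform import Rotation as Ro
D=[eval(l) for l in open('log.txt')]
Q=np.radians([d[0] for d in D]);P=np.array([d[1] for d in D]);R=np.array([d[2] for d in D])
q=np.degrees(Q); 
# radial/height fit in-plane
def model(x,q):
    d1,a1,a2,a3,d4,s,d6=x
    out=[]
    for k in q:
        q1,q2,q3=k[:3]; f=q2+q3
        r=a1+a2*np.sin(q2)+d4*np.sin(f)-a3*np.cos(f); z=d1+a2*np.cos(q2)+d4*np.cos(f)+a3*np.sin(f)-d6
        out.append([r*np.cos(q1)-s*np.sin(q1),r*np.sin(q1)+s*np.cos(q1),z])
    return np.array(out)
f=lambda x:np.r_[(model(x,Q)-P).ravel()*1000, np.array([x[1],x[3]])*1]
x=least_squares(f,[.2,0,.4,0,.4,.05,.1]).x; print(x,np.abs(model(x,Q)-P).max())
E
```

```text
24.8 tcp [0.5724 0.1399 0.3536] q [  7.9295  28.45    85.8966   0.0045  65.5373 -39.7331] F [ 0.0215  1.2392 -0.8999] 0.06170412527987251 0.0
[[-0.7392  0.6735  0.002 ]
 [ 0.6735  0.7392  0.0003]
 [-0.0012  0.0016 -1.    ]]
grasp [0.5728 0.14   0.1816]
scene mark knob 0.96 [333. 148.] [0.6028 0.3542 0.055 ]
scene mark vee 0.68 [352. 120.] [0.5783 0.5001 0.071 ]
scene mark spindle 0.75 [351. 119.] [0.5709 0.5028 0.071 ]
top mark knob 0.56 [135. 193.] [0.6033 0.3609 0.055 ]
top mark vee 0.55 [ 81. 203.] [0.5737 0.5046 0.071 ]
top mark spindle 0.83 [ 80. 206.] [0.5667 0.5063 0.071 ]
top spindle 0.35 262 yaw 20.992249005189116 ctr [ 0.7109 -0.0805] size [0.0504 0.0505] ends [ 0.6874 -0.0892] [ 0.7347 -0.071 ] ztop 0.01684732262553601 px [293. 156.]
top brush 0.95 428 yaw -2.416325996511098 ctr [ 0.5551 -0.2447] size [0.0253 0.182 ] ends [ 0.467  -0.2379] [ 0.6444 -0.2454] ztop 0.018347459124408782 px [349. 207.]
top brush 0.55 264 yaw -8.208584441546911 ctr [ 0.572  -0.0369] size [0.0141 0.1751] ends [ 0.4872 -0.0243] [ 0.6552 -0.0485] ztop 0.016354783549224684 px [277. 207.]
top file 0.
[... 1076 characters left out ...]
12 0.5202] [0.614  0.3372] ztop 0.02993645845758348 px [341. 140.]
scene file 0.95 394 yaw 3.473292645382019 ctr [ 0.5782 -0.1353] size [0.1799 0.0186] ends [ 0.4899 -0.1426] [ 0.6647 -0.132 ] ztop 0.019737698489049913 px [215. 245.]
scene file 0.38 64 yaw -73.9187627908426 ctr [0.5845 0.4342] size [0.0933 0.203 ] ends [0.5613 0.5248] [0.6151 0.3381] ztop 0.029941714445918373 px [340. 140.]
scene probe 0.68 212 yaw -8.154169958647554 ctr [ 0.5607 -0.0393] size [0.0148 0.1469] ends [ 0.4936 -0.031 ] [ 0.6312 -0.0507] ztop 0.014781069568153098 px [239. 226.]
[ 1.46726844e+00  1.75261078e-04  5.96478073e-01 -1.18134899e-01
  3.84571655e-01  5.96097617e-02  1.37198504e+00] 0.00024376887981736317
```

>>> apply_moves(deltas=[[[-0.5,-0.9,0.2,1,0,0,80],[-0.5,-0.9,0.2,1,0,0,80],[-0.5,-0.9,0.2,1,0,0,80],[-0.5,-0.9,0.2,1,0,0,80]]])

```text
t: 26.5
tcp_pos: [0.5225, 0.0511, 0.3729]
tcp_rot: [[-0.737, 0.676, 0.002], [0.572, 0.622, 0.535], [0.36, 0.395, -0.845]]
contact_force: [-0.0, 0.8, -0.6]
finger_gap: 0.0797
gripper_force: 0.0
```

```bash
python3 s.py
cat > kin.py <<'E'
import numpy as np
from scipy.optimize import least_squares
from scipy.spatial.transform import Rotation as Ro
LO=np.radians([-166.48,-47.26,12.59,-70.14,6.76,-176.63]);HI=np.radians([166.48,123.95,153.08,250.14,159.57,176.63])
E=lambda ax,a:Ro.from_euler(ax,a).as_matrix()
def fk(q,x):
    d1,a2,a3,d4,s,d6,sg=x
    A=E('z',q[0]); B=A@E('y',q[1]); C=B@E('y',q[2]); W=C@E('z',sg*q[3])@E('y',q[4])
    p=np.array([0,0,d1])+A@[0,s,0]+B@[0,0,a2]+C@[-a3,0,d4]+W@[0,0,d6]
    return p,W@E('z',q[5]+np.pi/2)
def load():
    D=[eval(l) for l in open('log.txt')]
    return np.radians([d[0] for d in D]),np.array([d[1] for d in D]),np.array([d[2] for d in D])
def fit():
    Q,P,R=load(); best=None
    for sg in(1,-1):
        f=lambda y:np.concatenate([np.r_[(fk(q,[*y,sg])[0]-p)*1000,0*(fk(q,[*y,sg])[1]-r).ravel()] for q,p,r in zip(Q,P,R)])
        o=least_squares(f,[.2,.59,-.1,.4,.06,.1]); 
        e=max(np.abs(fk(q,[*o.x,sg])[1]-r).max() for q,r in zip(Q,R))
        if best is None or e<best[0]: best=(e,np.abs(o.fun).max(),[*o.x,sg])
    return best
def ik(p,R,x,q0):
    f=lambda q:np.r_[(fk(q,x)[0]-p)*10,(fk(q,x)[1]-R).ravel()]
    q0=np.clip(q0,LO+1e-3,HI-1e-3); o=least_squares(f,q0,bounds=(LO,HI)); return o.x,o.cost
E
python3 -c "
from kin import *
print(fit())"
```

```text
26.5 tcp [0.5225 0.0511 0.3729] q [-10.4225  24.0603  95.4297  33.9442  70.4946 -72.3258] F [-0.043   0.768  -0.5944] 0.07971042245188324 0.0
[[-0.7369  0.676   0.0025]
 [ 0.5723  0.6218  0.5347]
 [ 0.36    0.3954 -0.845 ]]
grasp [0.5229 0.1431 0.2276]
(np.float64(5.271390962624523e-16), np.float64(3.3306690738754696e-13), [np.float64(0.25660000000000044), np.float64(0.5968), np.float64(-0.11790000000000037), np.float64(0.3844000000000003), np.float64(0.059600000000000077), np.float64(0.16186199999999995), 1])
```

```bash
cat > hold.py <<'E'
from h import *
np.set_printoptions(precision=4,suppress=True)
for cam in('top','scene'):
    p=grab_frame(cam)
    for q in masks_of('holder',p)[:1]:
        C=cloud(p,q['mask']); D=C[(C[:,2]>.066)&(C[:,2]<.076)]
        print(cam,q['conf'],len(D),np.median(D[:,2]),cv2.minAreaRect(D[:,:2].astype(np.float32)))
    C=cloud(p,np.ones((384,512),bool)); D=C[(abs(C[:,0]-.44)<.09)&(abs(C[:,1]+.405)<.09)&(C[:,2]>.066)&(C[:,2]<.076)]
    print(len(D),cv2.minAreaRect(D[:,:2].astype(np.float32)))
    D=C[(C[:,0]>.0)&(C[:,0]<.5)&(C[:,1]>-.9)&(C[:,1]<-.47)&(C[:,2]>.01)]
    print('obst',len(D), D.min(0) if len(D) else '',D.max(0) if len(D) else '')
E
python3 hold.py
cat > plan.py <<'E'
import sys
from kin import *
np.set_printoptions(precision=3,suppress=True)
x=[.2566,.5968,-.1179,.3844,.0596,.161862,1]
def Rg(yaw): # down, x_g at yaw
    c,s=np.cos(yaw),np.sin(yaw); return np.array([[c,s,0],[s,-c,0],[0,0,-1.]])
def Rh(yaw): # horizontal, z_g at yaw, x_g up
    c,s=np.cos(yaw),np.sin(yaw); z=np.array([c,s,0]); X=np.array([0,0,1.]); return np.c_[X,np.cross(z,X),z]
def path(p0,R0,p1,R1,q,n=25):
    rv=Ro.from_matrix(R1@R0.T).as_rotvec(); out=[]
    for t in np.linspace(0,1,n):
        q,c=ik(p0+t*(p1-p0),Ro.from_rotvec(t*rv).as_matrix()@R0,x,q); out.append(np.r_[np.degrees(q),c])
    return np.array(out),rv
if __name__=='__main__':
    h=np.array([.436,-.405]); 
    for yd in (-20,10,40,100):
        for t in ((.58,-.24),(.57,.08)):
            p0=np.array([*t,.36]);R0=Rg(0); d=np.radians(yd)
            p1=np.r_[h-.185*np.array([np.cos(d),np.sin(d)]),.21]
            q,c=ik(p0,R0,x,np.radians([np.degrees(np.arctan2(t[1],t[0])),30,85,0,65,75]))
            o,rv=path(p0,R0,p1,Rh(d),q); print(yd,t,'cost',o[:,6].max(),'step',np.abs(np.diff(o[:,:6],axis=0)).max(0),'\n',o[[0,12,24],:6])
E
python3 plan.py
```

```text
top 0.64 985 0.06931464997582282 ((0.4376639425754547, -0.4049763083457947), (0.10990390181541443, 0.11046306043863297), 11.027557373046875)
987 ((0.4376900792121887, -0.40511032938957214), (0.10990390181541443, 0.11073606461286545), 11.027557373046875)
obst 732 [ 0.1019 -0.7195  0.0102] [ 0.5    -0.5974  0.0429]
scene 0.76 1070 0.06865448894723103 ((0.4394442141056061, -0.408413827419281), (0.11153784394264221, 0.10978416353464127), 11.398174285888672)
1093 ((0.4395410418510437, -0.40819692611694336), (0.1115880236029625, 0.10986461490392685), 11.74227523803711)
obst 9 [ 0.3986 -0.4715  0.0126] [ 0.4042 -0.4702  0.0703]
-20 (0.58, -0.24) cost 4.371824008405642e-19 step [ 2.746  3.441  3.534 19.142  6.966 20.161] 
 [[ -27.928   30.975   79.772    0.      69.252   62.072]
 [ -48.746   28.151  117.387  101.515   24.262  -44.406]
 [ -80.179   61.011  135.295  118.816   98.026 -104.241]]
-20 (0.57, 0.08) cost 0.00018300569437339168 step [ 4.824  3.839  3.949 91.725  8.792 94.013] 
 [[   2.046   27.035   87.394   -0.      65.57    92.046]
 [ -29.32    25.231  128.888  148.901   21.064  -7
[... 845 characters left out ...]
-21 step [ 4.793  2.378  3.989  9.385  6.059 14.058] 
 [[  2.046  27.035  87.394  -0.     65.57   92.046]
 [-47.909  29.296 114.077  67.996  48.447 -27.539]
 [-80.083  56.777  84.474  65.687 108.285 -55.222]]
100 (0.58, -0.24) cost 3.773633392556189e-18 step [2.434 2.228 3.611 4.568 5.22  7.474] 
 [[-27.928  30.975  79.772   0.     69.252  62.072]
 [-52.35   45.711  71.796  39.46   93.394 -12.089]
 [-60.202  71.786  36.602  48.773 153.234 -44.463]]
100 (0.57, 0.08) cost 4.50042472740265e-20 step [ 4.227  3.233  6.377  5.682  6.705 10.983] 
 [[  2.046  27.035  87.394  -0.     65.57   92.046]
 [-43.299  38.678  89.75   44.507  80.209 -13.725]
 [-60.202  71.786  36.602  48.773 153.234 -44.463]]
```

>>> apply_moves(deltas=[[[0.1,-0.54,0,-1,0,0,60],[0.1,-0.54,0,-1,0,0,60],[0.1,-0.54,0,-1,0,0,60],[0.1,-0.54,0,-1,0,0,60],[0.1,-0.54,0,0,0,-0.97,60]]])

```text
t: 27.2
tcp_pos: [0.5363, -0.014, 0.3727]
tcp_rot: [[-0.641, 0.768, 0.002], [0.768, 0.641, -0.009], [-0.008, -0.004, -1.0]]
contact_force: [-0.4, 1.1, 0.4]
finger_gap: 0.0597
gripper_force: 0.0
```

>>> apply_moves(deltas=[[[0.1,-0.54,0,0,0,-0.97,60],[0.1,-0.54,0,0,0,-0.97,60],[0.1,-0.54,0,0,0,-0.97,60],[0.1,-0.54,0,0,0,-0.97,60],[0.1,-0.54,0,0,0,-0.97,60]]])

```text
t: 27.7
tcp_pos: [0.5489, -0.0823, 0.3723]
tcp_rot: [[-0.011, 1.0, 0.001], [1.0, 0.011, -0.003], [-0.003, 0.001, -1.0]]
contact_force: [0.3, 0.5, 0.4]
finger_gap: 0.06
gripper_force: 0.0
```

>>> apply_moves(deltas=[[[0.1,-0.54,0,0,0,-0.97,60],[0.1,-0.54,0,0,0,-0.97,60],[0.1,-0.54,0,0,0,-0.97,60],[0.1,-0.54,0,0,0,-0.97,60],[0.1,-0.54,0,0,0,-0.97,60]]])

```text
t: 28.2
tcp_pos: [0.5616, -0.1499, 0.3723]
tcp_rot: [[0.618, 0.786, 0.001], [0.786, -0.618, -0.003], [-0.002, 0.003, -1.0]]
contact_force: [-0.7, -0.3, 0.0]
finger_gap: 0.0603
gripper_force: 0.0
```

>>> apply_moves(deltas=[[[0.1,-0.54,0,0,0,-0.97,60],[0.1,-0.54,0,0,0,-0.97,60],[0.1,-0.54,0,0,0,-0.97,60],[0.1,-0.54,0,0,0,-0.97,60],[0.1,-0.54,0,0,0,-0.97,60]]])

```text
t: 28.7
tcp_pos: [0.5742, -0.2173, 0.3723]
tcp_rot: [[0.974, 0.225, 0.001], [0.225, -0.974, -0.003], [0.0, 0.003, -1.0]]
contact_force: [-0.2, 0.2, 0.4]
finger_gap: 0.06
gripper_force: 0.0
```

>>> apply_moves(deltas=[[[0.1,-0.54,0,0,0,-0.97,60],[0.1,-0.54,0,0,0,-0.97,60]]])

```text
t: 28.9
tcp_pos: [0.5793, -0.2444, 0.3723]
tcp_rot: [[0.999, -0.044, 0.001], [-0.044, -0.999, -0.003], [0.001, 0.003, -1.0]]
contact_force: [-0.6, -0.6, -0.2]
finger_gap: 0.06
gripper_force: 0.0
```

```bash
python3 s.py; python3 ax.py wrist brush
cat > nxt.py <<'E'
# usage: nxt.py x y z rotspec rows ; rotspec: d<yaw deg> (down, x_g yaw) or h<yaw> (horizontal)
import sys
from plan import *; from bench import sensors
s=sensors.read_state(); p0=np.array(s['tcp_pos']);R0=np.array(s['tcp_rot']).reshape(3,3);q=np.radians(s['qpos'])
p1=np.array(list(map(float,sys.argv[1:4]))); k=sys.argv[4]; n=int(sys.argv[5])
R1=R0 if k=='k' else (Rg if k[0]=='d' else Rh)(np.radians(float(k[1:])))
o,rv=path(p0,R0,p1,R1,q,n+1)
print('row',np.r_[(p1-p0)/n/.025,np.degrees(rv)/n/8],'maxstep',np.abs(np.diff(o[:,:6],axis=0)).max(0),'cost',o[:,6].max(),'endq',o[-1,:6])
E
```

```text
28.9 tcp [ 0.5793 -0.2444  0.3723] q [-28.2761  30.3204  78.86    -0.1414  70.7138  64.2851] F [-0.5967 -0.6481 -0.2418] 0.0599681404317226 0.0
[[ 0.999  -0.0439  0.0005]
 [-0.0439 -0.999  -0.0029]
 [ 0.0007  0.0029 -1.    ]]
grasp [ 0.5794 -0.2449  0.2003]
```

>>> apply_moves(deltas=[[[0,0,-0.95,0,0,0,50],[0,0,-1,0,0,0,50],[0,0,-1,0,0,0,50],[0,0,-1,0,0,0,50],[0,0,-1,0,0,0,50]]])

```text
t: 29.5
tcp_pos: [0.5787, -0.2436, 0.2476]
tcp_rot: [[0.999, -0.034, 0.001], [-0.034, -0.999, -0.002], [0.001, 0.002, -1.0]]
contact_force: [0.1, -0.2, -0.4]
finger_gap: 0.0494
gripper_force: 0.0
```

>>> apply_moves(deltas=[[[0,0,-1,0,0,0,50],[0,0,-0.8,0,0,0,40],[0,0,-0.4,0,0,0,30],[0,0,0,0,0,0,5],[0,0,0,0,0,0,5]]], squeeze=40)

```text
t: 30.0
tcp_pos: [0.5785, -0.2446, 0.1939]
tcp_rot: [[0.999, -0.038, 0.001], [-0.038, -0.999, -0.001], [0.001, 0.001, -1.0]]
contact_force: [1.0, 0.3, 0.6]
finger_gap: 0.0211
gripper_force: 0.0
```

>>> apply_moves(deltas=[[[0,0,0,0,0,0,5],[0,0,0,0,0,0,5],[0,0,0,0,0,0,5],[0,0,0,0,0,0,5]]])

```text
t: 30.4
tcp_pos: [0.5781, -0.2452, 0.1942]
tcp_rot: [[0.999, -0.04, 0.001], [-0.04, -0.999, -0.0], [0.001, 0.0, -1.0]]
contact_force: [0.6, 2.9, 6.8]
finger_gap: 0.0156
gripper_force: 40.0
```

>>> apply_moves(deltas=[[[0,0,0.5,0,0,0,5],[0,0,1,0,0,0,5],[0,0,1,0,0,0,5],[0,0,1,0,0,0,5],[0,0,1,0,0,0,5]]])

```text
t: 30.9
tcp_pos: [0.5777, -0.2452, 0.3079]
tcp_rot: [[0.999, -0.04, 0.0], [-0.04, -0.999, -0.0], [0.0, 0.0, -1.0]]
contact_force: [-0.6, 1.0, -0.2]
finger_gap: 0.0158
gripper_force: 40.0
```

>>> apply_moves(deltas=[[[0,0,1,0,0,0,5],[0,0,1,0,0,0,5]]])

```text
t: 31.1
tcp_pos: [0.5776, -0.2452, 0.358]
tcp_rot: [[0.999, -0.04, 0.0], [-0.04, -0.999, -0.0], [0.0, 0.0, -1.0]]
contact_force: [0.0, 0.1, -0.2]
finger_gap: 0.0158
gripper_force: 40.0
```

```bash
python3 s.py
cat > well.py <<'E'
import numpy as np,sys
h=np.array([.4382,-.4062]);a=np.radians(11.2);ex=np.array([np.cos(a),np.sin(a)]);ey=np.array([-ex[1],ex[0]])
def tcp(i,L): 
    w=h+.026*((1,1),(1,-1),(-1,1),(-1,-1))[i][0]*ex+.026*((1,1),(1,-1),(-1,1),(-1,-1))[i][1]*ey
    return w-L*ex
if __name__=='__main__': print(tcp(int(sys.argv[1]),float(sys.argv[2])))
E
P=$(python3 -c "from well import *; print(*tcp(0,.186))"); echo $P; python3 nxt.py $P .225 h11.2 25
```

```text
31.1 tcp [ 0.5776 -0.2452  0.358 ] q [-28.4483  31.0683  79.9514  -0.01    68.9504  63.8486] F [ 0.0205  0.1111 -0.2187] 0.015823936750313787 39.99972760677338
[[ 0.9992 -0.04    0.0004]
 [-0.04   -0.9992 -0.0004]
 [ 0.0004  0.0004 -1.    ]]
grasp [ 0.5776 -0.2452  0.186 ]
0.27619708201241006 -0.4117726621561165
row [-0.482 -0.267 -0.213  0.035 -0.449  0.053] maxstep [ 2.531  1.983  2.941  8.293  4.922 10.116] cost 2.3845417195902643e-19 endq [-82.631  51.655 113.211  86.302  90.999 -74.899]
```

>>> apply_moves(deltas=[[[-0.48,-0.267,-0.213,0.035,-0.449,0.053,5],[-0.48,-0.267,-0.213,0.035,-0.449,0.053,5],[-0.48,-0.267,-0.213,0.035,-0.449,0.053,5],[-0.48,-0.267,-0.213,0.035,-0.449,0.053,5],[-0.48,-0.267,-0.213,0.035,-0.449,0.053,5]]])

```text
t: 31.6
tcp_pos: [0.5172, -0.2788, 0.3302]
tcp_rot: [[0.951, 0.003, 0.311], [-0.007, -1.0, 0.029], [0.311, -0.03, -0.95]]
contact_force: [0.1, 0.1, -0.6]
finger_gap: 0.0158
gripper_force: 40.0
```

>>> apply_moves(deltas=[[[-0.48,-0.267,-0.213,0.035,-0.449,0.053,5],[-0.48,-0.267,-0.213,0.035,-0.449,0.053,5],[-0.48,-0.267,-0.213,0.035,-0.449,0.053,5],[-0.48,-0.267,-0.213,0.035,-0.449,0.053,5],[-0.48,-0.267,-0.213,0.035,-0.449,0.053,5]]])

```text
t: 32.1
tcp_pos: [0.4574, -0.3122, 0.3035]
tcp_rot: [[0.808, 0.052, 0.587], [0.016, -0.998, 0.067], [0.589, -0.045, -0.807]]
contact_force: [-0.0, -0.0, -1.5]
finger_gap: 0.0161
gripper_force: 40.0
```

>>> apply_moves(deltas=[[[-0.48,-0.267,-0.213,0.035,-0.449,0.053,5],[-0.48,-0.267,-0.213,0.035,-0.449,0.053,5],[-0.48,-0.267,-0.213,0.035,-0.449,0.053,5],[-0.48,-0.267,-0.213,0.035,-0.449,0.053,5],[-0.48,-0.267,-0.213,0.035,-0.449,0.053,5]]])

```text
t: 32.6
tcp_pos: [0.3975, -0.3458, 0.277]
tcp_rot: [[0.585, 0.104, 0.804], [0.025, -0.994, 0.11], [0.81, -0.044, -0.584]]
contact_force: [0.4, 0.0, -0.9]
finger_gap: 0.0158
gripper_force: 40.0
```

>>> apply_moves(deltas=[[[-0.48,-0.267,-0.213,0.035,-0.449,0.053,5],[-0.48,-0.267,-0.213,0.035,-0.449,0.053,5],[-0.48,-0.267,-0.213,0.035,-0.449,0.053,5],[-0.48,-0.267,-0.213,0.035,-0.449,0.053,5],[-0.48,-0.267,-0.213,0.035,-0.449,0.053,5]]])

```text
t: 33.1
tcp_pos: [0.3374, -0.3793, 0.2502]
tcp_rot: [[0.306, 0.153, 0.94], [0.021, -0.988, 0.154], [0.952, -0.028, -0.306]]
contact_force: [0.1, 0.9, -0.6]
finger_gap: 0.0157
gripper_force: 40.0
```

>>> apply_moves(deltas=[[[-0.48,-0.267,-0.213,0.035,-0.449,0.053,5],[-0.48,-0.267,-0.213,0.035,-0.449,0.053,5],[-0.48,-0.267,-0.213,0.035,-0.449,0.053,5],[-0.48,-0.267,-0.213,0.035,-0.449,0.053,5],[-0.48,-0.267,-0.213,0.035,-0.449,0.053,5]]])

```text
t: 33.6
tcp_pos: [0.2772, -0.4127, 0.2233]
tcp_rot: [[-0.002, 0.195, 0.981], [0.002, -0.981, 0.195], [1.0, 0.003, 0.002]]
contact_force: [-0.3, 0.8, -0.4]
finger_gap: 0.0157
gripper_force: 40.0
```

```bash
python3 s.py; python3 m.py scene,top g holder:0 brush:0.113; python3 nxt.py 0.2762 -0.4118 .225 h11.2 1;python3 -c "
import cv2,numpy as np
a=cv2.imread('pics/gscene.png')[150:384,20:260];b=cv2.imread('pics/gtop.png')[140:340,330:500]
a=cv2.resize(a,(410,400));b=cv2.resize(b,(340,400));cv2.imwrite('pics/g1.png',np.hstack([a,b]))"
```

```text
33.6 tcp [ 0.2772 -0.4127  0.2233] q [-82.5152  51.8918 113.0107  86.419   91.0629 -75.0845] F [-0.2765  0.7751 -0.4317] 0.01570435401036527 40.00019967556
[[-0.0021  0.1946  0.9809]
 [ 0.0023 -0.9809  0.1946]
 [ 1.      0.0027  0.0016]]
grasp [ 0.446  -0.3793  0.2236]
scene mark holder 0.55 [103. 284.] [ 0.4404 -0.4149  0.    ]
scene mark holder 0.38 [221. 206.] [ 0.4746 -0.0263  0.    ]
scene mark brush 0.98 [106. 261.] [ 0.4689 -0.3812  0.113 ]
top mark holder 0.71 [404. 249.] [ 0.4432 -0.3986  0.    ]
top mark holder 0.51 [313. 234.] [ 0.4871 -0.1356  0.    ]
top mark brush 0.64 [408. 242.] [ 0.464 -0.367  0.113]
top mark brush 0.41 [ 82. 202.] [0.5721 0.4853 0.113 ]
row [-0.083  0.001  0.063  0.01  -0.018 -0.004] maxstep [0.26  0.137 0.105 0.178 0.216 0.077] cost 3.409250697141364e-18 endq [-82.631  51.655 113.207  86.302  91.    -74.895]
```

View pics/g1.png

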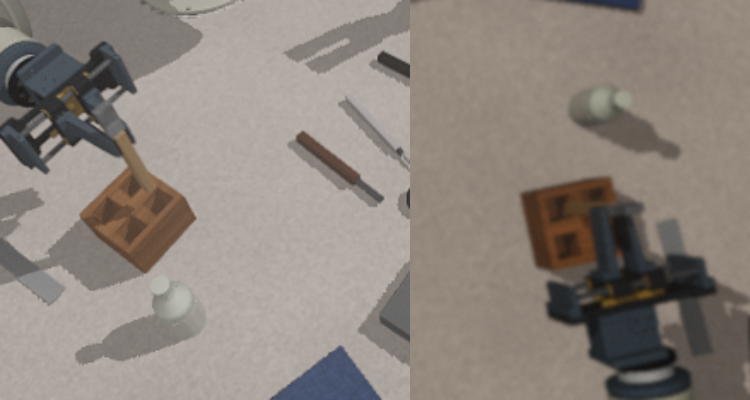

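>>> apply_moves(deltas=[[[-0.06,0.02,-0.6,0,0,0,5],[0,0,-0.6,0,0,0,5],[0,0,-0.6,0,0,0,5]]])

```text
t: 34.2
tcp_pos: [0.2769, -0.4113, 0.1781]
tcp_rot: [[0.002, 0.195, 0.981], [0.002, -0.981, 0.195], [1.0, 0.001, -0.003]]
contact_force: [-0.3, 0.0, -0.0]
finger_gap: 0.0155
gripper_force: 40.0
```

>>> apply_moves(deltas=[[[0,0,-0.5,0,0,0,5],[0,0,-0.5,0,0,0,5]]])

```text
t: 34.4
tcp_pos: [0.2768, -0.4114, 0.1526]
tcp_rot: [[0.002, 0.195, 0.981], [0.001, -0.981, 0.195], [1.0, 0.001, -0.002]]
contact_force: [0.4, -0.0, 0.2]
finger_gap: 0.0156
gripper_force: 40.0
```

>>> apply_moves(deltas=[[[0,0,-0.5,0,0,0,5],[0,0,-0.5,0,0,0,5]]])

```text
t: 34.6
tcp_pos: [0.2765, -0.4115, 0.1272]
tcp_rot: [[0.001, 0.194, 0.981], [0.0, -0.981, 0.194], [1.0, 0.0, -0.001]]
contact_force: [-3.0, -0.9, 56.1]
finger_gap: 0.0159
gripper_force: 40.0
```

```bash
python3 s.py
```

```text
34.6 tcp [ 0.2765 -0.4115  0.1272] q [-82.5908  63.6677 110.8129  86.2079  90.3054 -84.5077] F [-3.0369 -0.9485 56.0828] 0.015889969978991832 39.99953269958496
[[ 0.001   0.1945  0.9809]
 [ 0.0005 -0.9809  0.1945]
 [ 1.      0.0003 -0.0011]]
grasp [ 0.4452 -0.3781  0.127 ]
```

>>> apply_moves(deltas=[[[0,0,0,0,0,0,26],[0,0,0,0,0,0,26],[0,0,0,0,0,0,26],[0,0,0,0,0,0,26]]])

```text
t: 35.0
tcp_pos: [0.2764, -0.4116, 0.1282]
tcp_rot: [[0.002, 0.194, 0.981], [0.001, -0.981, 0.194], [1.0, 0.0, -0.002]]
contact_force: [-0.0, 0.5, 0.1]
finger_gap: 0.0259
gripper_force: 0.0
```

>>> apply_moves(deltas=[[[-0.5,-0.1,0,0,0,0,30],[-0.98,-0.195,0,0,0,0,30],[-0.98,-0.195,0,0,0,0,30],[-0.5,-0.1,0.8,0,0,0,50],[0,0,1,0,0,0,60]]])

```text
t: 35.5
tcp_pos: [0.2001, -0.4271, 0.1729]
tcp_rot: [[0.002, 0.192, 0.981], [-0.0, -0.981, 0.192], [1.0, -0.001, -0.002]]
contact_force: [0.1, -0.1, -0.7]
finger_gap: 0.0432
gripper_force: 0.0
```

>>> apply_moves(deltas=[[[0,0,1,0,0,0,60],[0,0,1,0,0,0,60],[0,0,1,0,0,0,60]]])

```text
t: 35.8
tcp_pos: [0.2016, -0.4263, 0.249]
tcp_rot: [[0.002, 0.194, 0.981], [0.0, -0.981, 0.194], [1.0, -0.0, -0.002]]
contact_force: [0.1, -1.0, 0.0]
finger_gap: 0.0599
gripper_force: 0.0
```

```bash
python3 s.py; python3 ax.py scene file; python3 ax.py top file probe scraper; python3 m.py scene,top i brush:.012
python3 - <<'E'
from h import *
p=grab_frame('scene')
C=cloud(p,np.ones((384,512),bool)); D=C[(abs(C[:,0]-.44)<.09)&(abs(C[:,1]+.40)<.09)&(C[:,2]>.08)]
for a in np.arange(.08,.22,.03):
    q=D[(D[:,2]>a)&(D[:,2]<a+.03)]; print(round(a,2),len(q),np.median(q,0) if len(q) else '')
E
python3 nxt.py 0.595 -0.134 .36 d3 30
```

```text
35.8 tcp [ 0.2016 -0.4263  0.249 ] q [-92.1121  48.5982 113.1941  77.3193  94.0057 -72.2511] F [ 0.1094 -0.9917  0.0498] 0.05985254572410257 0.0
[[ 0.002   0.1938  0.981 ]
 [ 0.0004 -0.981   0.1938]
 [ 1.     -0.     -0.0021]]
grasp [ 0.3703 -0.3929  0.2486]
scene file 0.69 356 yaw 3.2937063734967587 ctr [ 0.5768 -0.1362] size [0.1757 0.0175] ends [ 0.493  -0.1423] [ 0.6585 -0.1327] ztop 0.019610438951519815 px [217. 245.]
top file 0.67 284 yaw 2.279962018257563 ctr [ 0.5757 -0.1322] size [0.176  0.0176] ends [ 0.4906 -0.1352] [ 0.6606 -0.1284] ztop 0.020451895439321043 px [314. 207.]
top probe 0.6 250 yaw -8.168889976568266 ctr [ 0.5567 -0.0349] size [0.0147 0.145 ] ends [ 0.4859 -0.0243] [ 0.6255 -0.0443] ztop 0.01697478153627144 px [277. 209.]
top scraper 0.81 376 yaw 9.156504205030501 ctr [0.5491 0.0933] size [0.1802 0.0193] ends [0.4618 0.0795] [0.6347 0.1074] ztop 0.02086790804654587 px [237. 214.]
top scraper 0.56 115 yaw -72.15221107132662 ctr [0.5801 0.4517] size [0.0846 0.2277] ends [0.5395 0.5484] [0.6068 0.3396] ztop 0.02989846727253611 px [111. 200.]
scene mark brush 0.76 [118. 281.] [ 0.4686 -0.3822  0.012 ]
top mark brush 0.68 [394. 243.] [ 0.4613 -0.3665  0.012 ]
top mark brush 0.54 [273. 238.] [ 0.4784 -0.0182  0.012 ]
0.08 65 [ 0.46735755 -0.37672442  0.09480914]
0.11 66 [ 0.46676682 -0.37610019  0.12512096]
0.14 82 [ 0.46519835 -0.37573481  0.15527484]
0.17 104 [ 0.46383681 -0.37697333  0.18743482]
0.2 4 [ 0.39239392 -0.42562271  0.22987351]
row [ 0.523  0.39   0.15  -0.046  0.372 -0.027] maxstep [3.062 1.685 2.941 7.615 4.467 9.668] cost 5.298639460153632e-19 endq [-18.3    29.617  82.428  -0.     67.954  68.7  ]
```

>>> apply_moves(deltas=[[[0,0,1,0,0,0,60],[0,0,1,0,0,0,60],[0,0,1,0,0,0,60],[0,0,1,0,0,0,60],[0,0,1,0,0,0,60]]])

```text
t: 36.95
tcp_pos: [0.2024, -0.4261, 0.3737]
tcp_rot: [[0.002, 0.195, 0.981], [-0.0, -0.981, 0.195], [1.0, -0.0, -0.002]]
contact_force: [0.2, -0.2, 0.1]
finger_gap: 0.0601
gripper_force: 0.0
```

>>> apply_moves(deltas=[[[0,0,1,0,0,0,60],[0,0,0,0,0,0,60]]])

```text
t: 37.15
tcp_pos: [0.2024, -0.4261, 0.4001]
tcp_rot: [[0.001, 0.195, 0.981], [0.004, -0.981, 0.195], [1.0, 0.004, -0.002]]
contact_force: [0.3, -0.1, 0.3]
finger_gap: 0.0602
gripper_force: 0.0
```

```bash
python3 s.py; python3 nxt.py 0.591 -0.1335 .36 d2.8 25
```

```text
37.15 tcp [ 0.2024 -0.4261  0.4001] q [-91.998   30.3421 110.0331  79.6819  98.3017 -51.3511] F [ 0.3237 -0.1281  0.2653] 0.06017457798197993 0.0
[[ 0.0011  0.1945  0.9809]
 [ 0.004  -0.9809  0.1945]
 [ 1.      0.0037 -0.0018]]
grasp [ 0.3712 -0.3927  0.3998]
row [ 0.622  0.468 -0.064 -0.054  0.447 -0.034] maxstep [3.67  1.729 3.087 6.854 4.541 8.834] cost 5.956618675695498e-19 endq [-18.374  29.313  83.019  -0.     67.668  68.826]
```

>>> apply_moves(deltas=[[[0.622,0.468,-0.064,-0.054,0.447,-0.034,60],[0.622,0.468,-0.064,-0.054,0.447,-0.034,60],[0.622,0.468,-0.064,-0.054,0.447,-0.034,60],[0.622,0.468,-0.064,-0.054,0.447,-0.034,60],[0.622,0.468,-0.064,-0.054,0.447,-0.034,60]]])

```text
t: 37.65
tcp_pos: [0.2806, -0.3673, 0.389]
tcp_rot: [[0.312, 0.167, 0.935], [0.033, -0.986, 0.165], [0.95, -0.021, -0.313]]
contact_force: [0.4, -0.3, 0.6]
finger_gap: 0.0597
gripper_force: 0.0
```

>>> apply_moves(deltas=[[[0.622,0.468,-0.064,-0.054,0.447,-0.034,60],[0.622,0.468,-0.064,-0.054,0.447,-0.034,60],[0.622,0.468,-0.064,-0.054,0.447,-0.034,60],[0.622,0.468,-0.064,-0.054,0.447,-0.034,60],[0.622,0.468,-0.064,-0.054,0.447,-0.034,60]]])

```text
t: 38.15
tcp_pos: [0.3583, -0.3087, 0.381]
tcp_rot: [[0.589, 0.136, 0.796], [0.056, -0.99, 0.128], [0.806, -0.03, -0.591]]
contact_force: [0.3, -0.7, 0.5]
finger_gap: 0.0601
gripper_force: 0.0
```

>>> apply_moves(deltas=[[[0.622,0.468,-0.064,-0.054,0.447,-0.034,60],[0.622,0.468,-0.064,-0.054,0.447,-0.034,60],[0.622,0.468,-0.064,-0.054,0.447,-0.034,60],[0.622,0.468,-0.064,-0.054,0.447,-0.034,60],[0.622,0.468,-0.064,-0.054,0.447,-0.034,60]]])

```text
t: 38.65
tcp_pos: [0.4361, -0.2501, 0.373]
tcp_rot: [[0.809, 0.104, 0.578], [0.067, -0.994, 0.084], [0.583, -0.03, -0.812]]
contact_force: [-0.3, -0.4, -1.1]
finger_gap: 0.0598
gripper_force: 0.0
```

>>> apply_moves(deltas=[[[0.622,0.468,-0.064,-0.054,0.447,-0.034,60],[0.622,0.468,-0.064,-0.054,0.447,-0.034,60],[0.622,0.468,-0.064,-0.054,0.447,-0.034,60],[0.622,0.468,-0.064,-0.054,0.447,-0.034,60],[0.622,0.468,-0.064,-0.054,0.447,-0.034,60]]])

```text
t: 39.15
tcp_pos: [0.5138, -0.1917, 0.3648]
tcp_rot: [[0.951, 0.072, 0.301], [0.063, -0.997, 0.04], [0.303, -0.019, -0.953]]
contact_force: [-0.0, -0.4, -0.7]
finger_gap: 0.0596
gripper_force: 0.0
```

>>> apply_moves(deltas=[[[0.622,0.468,-0.064,-0.054,0.447,-0.034,60],[0.622,0.468,-0.064,-0.054,0.447,-0.034,60],[0.622,0.468,-0.064,-0.054,0.447,-0.034,60],[0.622,0.468,-0.064,-0.054,0.447,-0.034,60],[0.622,0.468,-0.064,-0.054,0.447,-0.034,60]]])

```text
t: 39.65
tcp_pos: [0.5915, -0.1332, 0.3566]
tcp_rot: [[0.999, 0.046, -0.006], [0.046, -0.999, -0.001], [-0.006, 0.0, -1.0]]
contact_force: [0.2, 0.0, 0.2]
finger_gap: 0.0595
gripper_force: 0.0
```

```bash
python3 s.py; python3 ax.py wrist file; python3 ax.py scene file; python3 nxt.py 0.591 -0.1335 .193 d2.8 8
```

```text
39.65 tcp [ 0.5915 -0.1332  0.3566] q [-18.2916  29.6276  83.0325  -0.1551  67.6593  69.1552] F [0.2116 0.007  0.2241] 0.05954158223466869 0.0
[[ 0.9989  0.0456 -0.0061]
 [ 0.0456 -0.999  -0.0006]
 [-0.0061  0.0004 -1.    ]]
grasp [ 0.5905 -0.1333  0.1846]
wrist file 0.67 2409 yaw 2.2608854028831593 ctr [ 0.5765 -0.1363] size [0.1816 0.0176] ends [ 0.488  -0.1395] [ 0.6652 -0.1325] ztop 0.019944168300961462 px [248. 199.]
scene file 0.8 397 yaw 3.5172523835604914 ctr [ 0.5781 -0.1329] size [0.1815 0.0242] ends [ 0.489  -0.1425] [ 0.6685 -0.1315] ztop 0.01963436338267859 px [218. 247.]
row [ 0.     0.001 -0.819 -0.    -0.002  0.002] maxstep [0.002 1.748 1.258 0.003 2.584 0.017] cost 9.830161419232777e-21 endq [-18.374  41.873  90.488  -0.     47.639  68.826]
```

>>> apply_moves(deltas=[[[0,-0.1,-1,0,0,0,50],[0,0,-1,0,0,0,50],[0,0,-1,0,0,0,50],[0,0,-1,0,0,0,50],[0,0,-1,0,0,0,50]]])

```text
t: 40.35
tcp_pos: [0.59, -0.1371, 0.2319]
tcp_rot: [[0.999, 0.044, -0.001], [0.044, -0.999, -0.0], [-0.001, 0.0, -1.0]]
contact_force: [0.0, -0.2, 0.0]
finger_gap: 0.0498
gripper_force: 0.0
```

>>> apply_moves(deltas=[[[0,0,-1,0,0,0,50],[0,0,-0.5,0,0,0,40],[0,0,0,0,0,0,5],[0,0,0,0,0,0,5],[0,0,0,0,0,0,5]]])

```text
t: 40.85
tcp_pos: [0.5914, -0.1366, 0.1966]
tcp_rot: [[0.999, 0.045, 0.0], [0.045, -0.999, -0.001], [0.0, 0.001, -1.0]]
contact_force: [-0.5, 0.3, 0.0]
finger_gap: 0.021
gripper_force: 0.1
```

>>> apply_moves(deltas=[[[0,0,0,0,0,0,5],[0,0,0,0,0,0,5],[0,0,0,0,0,0,5]]])

```text
t: 41.15
tcp_pos: [0.5915, -0.1365, 0.1966]
tcp_rot: [[0.999, 0.045, 0.0], [0.045, -0.999, -0.001], [0.0, 0.001, -1.0]]
contact_force: [-1.3, -1.5, 7.8]
finger_gap: 0.0177
gripper_force: 40.0
```

>>> apply_moves(deltas=[[[0,0,0.5,0,0,0,5],[0,0,1,0,0,0,5],[0,0,1,0,0,0,5],[0,0,1,0,0,0,5],[0,0,1,0,0,0,5]]])

```text
t: 41.65
tcp_pos: [0.591, -0.1362, 0.31]
tcp_rot: [[0.999, 0.045, -0.0], [0.045, -0.999, -0.001], [-0.0, 0.0, -1.0]]
contact_force: [0.2, 0.4, -0.3]
finger_gap: 0.0177
gripper_force: 40.0
```

>>> apply_moves(deltas=[[[0,0,1,0,0,0,5],[0,0,1,0,0,0,5],[0,0,1,0,0,0,5]]])

```text
t: 41.95
tcp_pos: [0.5908, -0.1361, 0.3851]
tcp_rot: [[0.999, 0.045, -0.0], [0.045, -0.999, -0.001], [-0.0, 0.001, -1.0]]
contact_force: [0.6, 0.3, -0.0]
finger_gap: 0.0178
gripper_force: 40.0
```

```bash
python3 s.py; python3 nxt.py $(python3 -c "from well import *; print(*tcp(1,.185))") .35 h11.2 25
```

```text
41.95 tcp [ 0.5908 -0.1361  0.3851] q [-18.6052  27.8473  81.2692  -0.041   70.8934  68.8381] F [ 0.5523  0.2659 -0.0041] 0.017785796782163365 39.99101758003235
[[ 0.999   0.0448 -0.0004]
 [ 0.0448 -0.999  -0.0006]
 [-0.0004  0.0006 -1.    ]]
grasp [ 0.5907 -0.1362  0.2131]
row [-0.486 -0.522 -0.056  0.054 -0.447  0.034] maxstep [3.061 1.632 2.748 7.033 4.611 8.707] cost 9.297093187307579e-19 endq [-82.125  37.979 104.635  87.357  92.018 -52.661]
```

>>> apply_moves(deltas=[[[-0.49,-0.522,-0.056,0.054,-0.447,0.034,5],[-0.49,-0.522,-0.056,0.054,-0.447,0.034,5],[-0.49,-0.522,-0.056,0.054,-0.447,0.034,5],[-0.49,-0.522,-0.056,0.054,-0.447,0.034,5],[-0.49,-0.522,-0.056,0.054,-0.447,0.034,5]]])

```text
t: 42.45
tcp_pos: [0.5292, -0.2018, 0.377]
tcp_rot: [[0.948, 0.072, 0.309], [0.063, -0.997, 0.04], [0.311, -0.018, -0.95]]
contact_force: [0.3, 1.5, -0.8]
finger_gap: 0.0175
gripper_force: 40.0
```

>>> apply_moves(deltas=[[[-0.49,-0.522,-0.056,0.054,-0.447,0.034,5],[-0.49,-0.522,-0.056,0.054,-0.447,0.034,5],[-0.49,-0.522,-0.056,0.054,-0.447,0.034,5],[-0.49,-0.522,-0.056,0.054,-0.447,0.034,5],[-0.49,-0.522,-0.056,0.054,-0.447,0.034,5]]])

```text
t: 42.95
tcp_pos: [0.468, -0.2671, 0.37]
tcp_rot: [[0.805, 0.104, 0.584], [0.067, -0.994, 0.084], [0.589, -0.028, -0.807]]
contact_force: [0.6, 0.4, -1.2]
finger_gap: 0.0177
gripper_force: 40.0
```

>>> apply_moves(deltas=[[[-0.49,-0.522,-0.056,0.054,-0.447,0.034,5],[-0.49,-0.522,-0.056,0.054,-0.447,0.034,5],[-0.49,-0.522,-0.056,0.054,-0.447,0.034,5],[-0.49,-0.522,-0.056,0.054,-0.447,0.034,5],[-0.49,-0.522,-0.056,0.054,-0.447,0.034,5]]])

```text
t: 43.45
tcp_pos: [0.4069, -0.3324, 0.3631]
tcp_rot: [[0.583, 0.137, 0.801], [0.058, -0.99, 0.127], [0.81, -0.027, -0.585]]
contact_force: [0.2, 0.5, -0.4]
finger_gap: 0.018
gripper_force: 40.0
```

>>> apply_moves(deltas=[[[-0.49,-0.522,-0.056,0.054,-0.447,0.034,5],[-0.49,-0.522,-0.056,0.054,-0.447,0.034,5],[-0.49,-0.522,-0.056,0.054,-0.447,0.034,5],[-0.49,-0.522,-0.056,0.054,-0.447,0.034,5],[-0.49,-0.522,-0.056,0.054,-0.447,0.034,5]]])

```text
t: 43.95
tcp_pos: [0.3456, -0.3978, 0.356]
tcp_rot: [[0.305, 0.168, 0.937], [0.036, -0.986, 0.165], [0.952, -0.017, -0.307]]
contact_force: [-0.7, -0.7, -0.4]
finger_gap: 0.0177
gripper_force: 40.0
```

>>> apply_moves(deltas=[[[-0.49,-0.522,-0.056,0.054,-0.447,0.034,5],[-0.49,-0.522,-0.056,0.054,-0.447,0.034,5],[-0.49,-0.522,-0.056,0.054,-0.447,0.034,5],[-0.49,-0.522,-0.056,0.054,-0.447,0.034,5],[-0.49,-0.522,-0.056,0.054,-0.447,0.034,5]]])

```text
t: 44.45
tcp_pos: [0.2843, -0.4631, 0.3489]
tcp_rot: [[-0.002, 0.195, 0.981], [0.003, -0.981, 0.195], [1.0, 0.003, 0.001]]
contact_force: [0.3, -0.6, -0.1]
finger_gap: 0.0174
gripper_force: 40.0
```

```bash
python3 s.py; python3 m.py scene,top j file:0.25 brush:.012; python3 nxt.py $(python3 -c "from well import *; print(*tcp(1,.1876))") .25 h11.2 4
```

```text
44.45 tcp [ 0.2843 -0.4631  0.3489] q [-82.4708  38.1204 104.6849  87.0897  92.3101 -53.0343] F [ 0.3447 -0.5941 -0.0507] 0.017397059555663893 39.99138951301575
[[-0.002   0.195   0.9808]
 [ 0.0027 -0.9808  0.195 ]
 [ 1.      0.003   0.0014]]
grasp [ 0.453  -0.4296  0.3491]
scene mark file 0.63 [ 69. 243.] [ 0.4777 -0.4245  0.25  ]
scene mark file 0.6 [349. 118.] [0.6664 0.2822 0.25  ]
scene mark brush 0.55 [118. 278.] [ 0.4597 -0.3787  0.012 ]
top mark brush 0.7 [393. 242.] [ 0.4639 -0.3633  0.012 ]
row [-0.006 -0.012 -0.984  0.002 -0.005 -0.002] maxstep [0.022 2.794 0.527 0.094 0.128 3.179] cost 1.1050885101421472e-18 endq [-82.418  49.004 105.883  86.723  91.535 -64.931]
```

>>> apply_moves(deltas=[[[-0.02,-0.05,-1,0,0,0,5],[0,0,-1,0,0,0,5],[0,0,-1,0,0,0,5],[0,0,-1,0,0,0,5],[0,0,-1,0,0,0,5]]])

```text
t: 45.25
tcp_pos: [0.285, -0.4632, 0.2225]
tcp_rot: [[0.002, 0.196, 0.981], [0.002, -0.981, 0.196], [1.0, 0.001, -0.003]]
contact_force: [-0.1, -0.2, -0.6]
finger_gap: 0.0178
gripper_force: 40.0
```

>>> apply_moves(deltas=[[[0,0,-0.6,0,0,0,5],[0,0,-0.6,0,0,0,5],[0,0,-0.6,0,0,0,5]]])

```text
t: 45.55
tcp_pos: [0.2846, -0.4638, 0.1775]
tcp_rot: [[0.002, 0.195, 0.981], [0.001, -0.981, 0.195], [1.0, 0.001, -0.002]]
contact_force: [0.6, 0.6, -1.4]
finger_gap: 0.0175
gripper_force: 40.0
```

>>> apply_moves(deltas=[[[0,0,-0.6,0,0,0,5],[0,0,-0.6,0,0,0,5],[0,0,-0.6,0,0,0,5]]])

```text
t: 45.85
tcp_pos: [0.2844, -0.4639, 0.1318]
tcp_rot: [[0.002, 0.194, 0.981], [0.001, -0.981, 0.194], [1.0, 0.0, -0.002]]
contact_force: [0.4, -0.4, -1.2]
finger_gap: 0.0177
gripper_force: 40.0
```

>>> apply_moves(deltas=[[[0,0,-0.25,0,0,0,5]]])

```text
t: 45.95
tcp_pos: [0.2843, -0.4637, 0.125]
tcp_rot: [[0.002, 0.194, 0.981], [-0.001, -0.981, 0.194], [1.0, -0.001, -0.002]]
contact_force: [-0.5, -0.1, -0.5]
finger_gap: 0.0177
gripper_force: 40.0
```

```bash
python3 s.py
```

```text
45.95 tcp [ 0.2843 -0.4637  0.125 ] q [-82.4724  63.0995 103.3941  86.4031  90.7506 -76.4584] F [-0.4516 -0.0786 -0.4979] 0.017740660226577182 39.99114811420441
[[ 0.0021  0.1942  0.981 ]
 [-0.0007 -0.981   0.1942]
 [ 1.     -0.0011 -0.0019]]
grasp [ 0.4531 -0.4303  0.1247]
```

>>> apply_moves(deltas=[[[0,0,-0.12,0,0,0,5],[0,0,0,0,0,0,26],[0,0,0,0,0,0,26],[0,0,0,0,0,0,26],[0,0,0,0,0,0,26]]])

```text
t: 46.45
tcp_pos: [0.2844, -0.4639, 0.124]
tcp_rot: [[0.001, 0.194, 0.981], [0.001, -0.981, 0.194], [1.0, 0.001, -0.002]]
contact_force: [0.5, 0.3, -0.4]
finger_gap: 0.0259
gripper_force: 0.0
```

>>> apply_moves(deltas=[[[-0.5,-0.1,0,0,0,0,28],[-0.98,-0.195,0,0,0,0,30],[-0.98,-0.195,0,0,0,0,30],[-0.5,-0.1,0.8,0,0,0,50],[0,0,1,0,0,0,60]]])

```text
t: 46.95
tcp_pos: [0.208, -0.4793, 0.1685]
tcp_rot: [[0.002, 0.192, 0.981], [-0.001, -0.981, 0.192], [1.0, -0.001, -0.002]]
contact_force: [0.6, 0.0, -0.2]
finger_gap: 0.0433
gripper_force: 0.0
```

>>> apply_moves(deltas=[[[0,0,1,0,0,0,60],[0,0,1,0,0,0,60],[0,0,1,0,0,0,60],[0,0,1,0,0,0,60],[0,0,1,0,0,0,60]]])

```text
t: 47.45
tcp_pos: [0.2096, -0.4785, 0.2947]
tcp_rot: [[0.002, 0.194, 0.981], [0.0, -0.981, 0.194], [1.0, -0.0, -0.002]]
contact_force: [-0.1, -0.2, -0.5]
finger_gap: 0.0601
gripper_force: 0.0
```

>>> apply_moves(deltas=[[[0,0,1,0,0,0,60],[0,0,1,0,0,0,60],[0,0,1,0,0,0,60],[0,0,1,0,0,0,60]]])

```text
t: 47.85
tcp_pos: [0.2096, -0.4784, 0.3947]
tcp_rot: [[0.002, 0.194, 0.981], [0.0, -0.981, 0.194], [1.0, -0.0, -0.002]]
contact_force: [0.0, -0.1, -0.4]
finger_gap: 0.06
gripper_force: 0.0
```

```bash
python3 s.py; python3 ax.py scene probe; python3 ax.py top probe scraper
cat > st.py <<'E'
from h import *
np.set_printoptions(precision=4,suppress=True)
from well import h as H,ex,ey
for cam in('scene','top'):
  p=grab_frame(cam); save(p,'st_'+cam+'.png'); C=cloud(p,np.ones((384,512),bool)); L=np.c_[(C[:,:2]-H)@ex,(C[:,:2]-H)@ey,C[:,2]]
  for sx in(1,-1):
    for sy in(1,-1):
      q=L[(abs(L[:,0]-sx*.028)<.027)&(abs(L[:,1]-sy*.028)<.027)&(L[:,2]>.085)&(L[:,2]<.24)]
      if len(q)>10: print(cam,sx,sy,len(q),'low',np.median(q[q[:,2]<.12],0),'high',np.median(q[q[:,2]>.15],0),'top',q[:,2].max())
E
python3 st.py; python3 nxt.py 0.595 -0.041 .36 d-8.2 30
```

```text
47.85 tcp [ 0.2096 -0.4784  0.3947] q [-90.9888  33.4385 102.9198  81.041   98.2696 -47.0137] F [ 0.0007 -0.1337 -0.3926] 0.05998418453943426 0.0
[[ 0.0023  0.1939  0.981 ]
 [ 0.0003 -0.981   0.1939]
 [ 1.     -0.0001 -0.0023]]
grasp [ 0.3783 -0.4451  0.3943]
scene probe 0.59 252 yaw -8.097721378908778 ctr [ 0.5736 -0.0414] size [0.0157 0.1753] ends [ 0.4907 -0.0305] [ 0.655  -0.0539] ztop 0.014305989528966294 px [240. 226.]
top probe 0.66 248 yaw -8.097394203783404 ctr [ 0.5728 -0.037 ] size [0.0141 0.1711] ends [ 0.4899 -0.0248] [ 0.655  -0.0483] ztop 0.016437950316741456 px [275. 207.]
top scraper 0.89 348 yaw 9.086057831730926 ctr [0.5482 0.0935] size [0.1774 0.0178] ends [0.4623 0.0798] [0.6328 0.1071] ztop 0.020749963698884176 px [235. 217.]
top scraper 0.61 277 yaw -80.07966296746267 ctr [ 0.7117 -0.0802] size [0.0517 0.0521] ends [ 0.7066 -0.055 ] [ 0.7157 -0.1068] ztop 0.01704750435087048 px [295. 155.]
scene 1 1 309 low [0.0346 0.0232 0.1023] high [0.0321 0.0243 0.1795] top 0.19537977399663153
scene 1 -1 247 low [ 0.0349 -0.0301  0.1031] high [ 0.0284 -0.0276  0.1747] top 0.19533682918578177
top 1 1 150 low [0.0279 0.035  0.1036] high [0.028  0.034  0.1854] top 0.19962711820469548
top 1 -1 119 low [ 0.0305 -0.0179  0.1001] high [ 0.0269 -0.0221  0.1797] top 0.1957221788137794
row [ 0.513  0.583 -0.044 -0.01   0.376 -0.063] maxstep [3.584 1.559 2.819 6.959 4.186 9.421] cost 3.3381410284250094e-19 endq [-9.677 28.597 84.404 -0.    66.999 88.523]
```

>>> apply_moves(deltas=[[[0.52,0.58,-0.044,-0.01,0.376,-0.063,60],[0.52,0.58,-0.044,-0.01,0.376,-0.063,60],[0.52,0.58,-0.044,-0.01,0.376,-0.063,60],[0.52,0.58,-0.044,-0.01,0.376,-0.063,60],[0.52,0.58,-0.044,-0.01,0.376,-0.063,60]]])

```text
t: 48.75
tcp_pos: [0.2757, -0.4055, 0.3874]
tcp_rot: [[0.264, 0.145, 0.954], [0.0, -0.989, 0.15], [0.965, -0.039, -0.261]]
contact_force: [1.3, 0.0, -0.1]
finger_gap: 0.06
gripper_force: 0.0
```

>>> apply_moves(deltas=[[[0.52,0.58,-0.044,-0.01,0.376,-0.063,60],[0.52,0.58,-0.044,-0.01,0.376,-0.063,60],[0.52,0.58,-0.044,-0.01,0.376,-0.063,60],[0.52,0.58,-0.044,-0.01,0.376,-0.063,60],[0.52,0.58,-0.044,-0.01,0.376,-0.063,60]]])

```text
t: 49.25
tcp_pos: [0.3407, -0.333, 0.3819]
tcp_rot: [[0.505, 0.088, 0.859], [-0.01, -0.994, 0.108], [0.863, -0.063, -0.501]]
contact_force: [0.7, -0.0, -0.2]
finger_gap: 0.0598
gripper_force: 0.0
```

>>> apply_moves(deltas=[[[0.52,0.58,-0.044,-0.01,0.376,-0.063,60],[0.52,0.58,-0.044,-0.01,0.376,-0.063,60],[0.52,0.58,-0.044,-0.01,0.376,-0.063,60],[0.52,0.58,-0.044,-0.01,0.376,-0.063,60],[0.52,0.58,-0.044,-0.01,0.376,-0.063,60]]])

```text
t: 49.75
tcp_pos: [0.4057, -0.2604, 0.3765]
tcp_rot: [[0.711, 0.027, 0.703], [-0.031, -0.997, 0.069], [0.703, -0.071, -0.708]]
contact_force: [0.6, -0.2, -0.4]
finger_gap: 0.06
gripper_force: 0.0
```

>>> apply_moves(deltas=[[[0.52,0.58,-0.044,-0.01,0.376,-0.063,60],[0.52,0.58,-0.044,-0.01,0.376,-0.063,60],[0.52,0.58,-0.044,-0.01,0.376,-0.063,60],[0.52,0.58,-0.044,-0.01,0.376,-0.063,60],[0.52,0.58,-0.044,-0.01,0.376,-0.063,60]]])

```text
t: 50.25
tcp_pos: [0.4707, -0.1879, 0.3709]
tcp_rot: [[0.867, -0.035, 0.497], [-0.061, -0.997, 0.037], [0.494, -0.062, -0.867]]
contact_force: [-0.4, -0.5, -0.7]
finger_gap: 0.0601
gripper_force: 0.0
```

>>> apply_moves(deltas=[[[0.52,0.58,-0.044,-0.01,0.376,-0.063,60],[0.52,0.58,-0.044,-0.01,0.376,-0.063,60],[0.52,0.58,-0.044,-0.01,0.376,-0.063,60],[0.52,0.58,-0.044,-0.01,0.376,-0.063,60],[0.52,0.58,-0.044,-0.01,0.376,-0.063,60]]])

```text
t: 50.75
tcp_pos: [0.5357, -0.1154, 0.3652]
tcp_rot: [[0.962, -0.092, 0.255], [-0.099, -0.995, 0.013], [0.253, -0.038, -0.967]]
contact_force: [0.4, -0.4, 1.1]
finger_gap: 0.0602
gripper_force: 0.0
```

>>> apply_moves(deltas=[[[0.52,0.58,-0.044,-0.01,0.376,-0.063,60],[0.52,0.58,-0.044,-0.01,0.376,-0.063,60],[0.52,0.58,-0.044,-0.01,0.376,-0.063,60],[0.52,0.58,-0.044,-0.01,0.376,-0.063,60],[0.52,0.58,-0.044,-0.01,0.376,-0.063,60]]])

```text
t: 51.25
tcp_pos: [0.6007, -0.0429, 0.3596]
tcp_rot: [[0.99, -0.141, -0.004], [-0.141, -0.99, 0.001], [-0.004, -0.0, -1.0]]
contact_force: [0.2, 0.3, 0.2]
finger_gap: 0.0599
gripper_force: 0.0
```

```bash
python3 s.py; python3 ax.py wrist probe; python3 ax.py scene probe
```

```text
51.25 tcp [ 0.6007 -0.0429  0.3596] q [-9.7679 29.1161 83.4706  0.0005 67.6636 88.3433] F [0.2189 0.2924 0.1784] 0.05991633982547267 0.0
[[ 0.99   -0.1411 -0.0043]
 [-0.1411 -0.99    0.0007]
 [-0.0044 -0.0001 -1.    ]]
grasp [ 0.6    -0.0428  0.1876]
wrist probe 0.82 1534 yaw -8.269536662826226 ctr [ 0.5773 -0.0418] size [0.0135 0.1741] ends [ 0.4935 -0.0293] [ 0.6594 -0.0534] ztop 0.01595942608991876 px [254. 203.]
scene probe 0.74 237 yaw -7.9840609529292985 ctr [ 0.562  -0.0396] size [0.0148 0.147 ] ends [ 0.4904 -0.0308] [ 0.6318 -0.0507] ztop 0.014326592418052652 px [237. 223.]
```

>>> apply_moves(deltas=[[[0,-0.07,-1,0,0,0,50],[0,0,-1,0,0,0,50],[0,0,-1,0,0,0,50],[0,0,-1,0,0,0,50],[0,0,-1,0,0,0,50]]])

```text
t: 51.95
tcp_pos: [0.5995, -0.0462, 0.2347]
tcp_rot: [[0.99, -0.142, 0.0], [-0.142, -0.99, 0.001], [0.0, -0.001, -1.0]]
contact_force: [0.7, -0.6, -1.1]
finger_gap: 0.0499
gripper_force: 0.0
```

>>> apply_moves(deltas=[[[0,0,-1,0,0,0,50],[0,0,-0.65,0,0,0,40],[0,0,0,0,0,0,3],[0,0,0,0,0,0,3],[0,0,0,0,0,0,3]]])

```text
t: 52.45
tcp_pos: [0.6002, -0.0458, 0.1949]
tcp_rot: [[0.99, -0.141, 0.001], [-0.141, -0.99, 0.001], [0.0, -0.001, -1.0]]
contact_force: [-0.6, -0.1, -0.0]
finger_gap: 0.0209
gripper_force: 0.0
```

>>> apply_moves(deltas=[[[0,0,0,0,0,0,3],[0,0,0,0,0,0,3],[0,0,0,0,0,0,3],[0,0,0,0,0,0,3]]])

```text
t: 52.85
tcp_pos: [0.6004, -0.0455, 0.195]
tcp_rot: [[0.99, -0.141, 0.0], [-0.141, -0.99, 0.001], [0.0, -0.001, -1.0]]
contact_force: [-1.7, -2.2, 7.2]
finger_gap: 0.0138
gripper_force: 40.0
```

>>> apply_moves(deltas=[[[0,0,0.5,0,0,0,3],[0,0,1,0,0,0,3],[0,0,1,0,0,0,3],[0,0,1,0,0,0,3],[0,0,1,0,0,0,3]]])

```text
t: 53.35
tcp_pos: [0.6002, -0.0452, 0.3088]
tcp_rot: [[0.99, -0.141, 0.0], [-0.141, -0.99, 0.001], [0.0, -0.001, -1.0]]
contact_force: [0.2, -0.0, -0.2]
finger_gap: 0.0138
gripper_force: 40.0
```

>>> apply_moves(deltas=[[[0,0,1,0,0,0,3],[0,0,1,0,0,0,3],[0,0,1,0,0,0,3]]])

```text
t: 53.65
tcp_pos: [0.6, -0.0452, 0.3839]
tcp_rot: [[0.99, -0.141, 0.0], [-0.141, -0.99, 0.001], [0.0, -0.001, -1.0]]
contact_force: [1.2, -0.4, -0.3]
finger_gap: 0.0135
gripper_force: 40.0
```

```bash
python3 s.py; python3 nxt.py $(python3 -c "from well import *; print(*tcp(3,.188))") .35 h11.2 30
```

```text
53.65 tcp [ 0.6    -0.0452  0.3839] q [-10.0041  27.5541  82.0344   0.0618  70.3975  88.0715] F [ 1.2348 -0.4303 -0.3361] 0.013488039664102268 39.98676359653473
[[ 0.99   -0.1408  0.0004]
 [-0.1408 -0.99    0.001 ]
 [ 0.0003 -0.001  -1.    ]]
grasp [ 0.6001 -0.045   0.2119]
row [-0.489 -0.571 -0.045  0.01  -0.376  0.063] maxstep [3.396 1.561 2.877 7.365 4.371 9.764] cost 1.1992975351000439e-18 endq [-88.307  37.968 104.675  82.418  95.752 -53.025]
```

>>> apply_moves(deltas=[[[-0.489,-0.571,-0.045,0.01,-0.376,0.063,3],[-0.489,-0.571,-0.045,0.01,-0.376,0.063,3],[-0.489,-0.571,-0.045,0.01,-0.376,0.063,3],[-0.489,-0.571,-0.045,0.01,-0.376,0.063,3],[-0.489,-0.571,-0.045,0.01,-0.376,0.063,3]]])

```text
t: 54.15
tcp_pos: [0.5385, -0.117, 0.3772]
tcp_rot: [[0.961, -0.091, 0.262], [-0.098, -0.995, 0.013], [0.259, -0.038, -0.965]]
contact_force: [-0.5, 1.4, -0.9]
finger_gap: 0.0139
gripper_force: 40.0
```

>>> apply_moves(deltas=[[[-0.489,-0.571,-0.045,0.01,-0.376,0.063,3],[-0.489,-0.571,-0.045,0.01,-0.376,0.063,3],[-0.489,-0.571,-0.045,0.01,-0.376,0.063,3],[-0.489,-0.571,-0.045,0.01,-0.376,0.063,3],[-0.489,-0.571,-0.045,0.01,-0.376,0.063,3]]])

```text
t: 54.65
tcp_pos: [0.4775, -0.1884, 0.3715]
tcp_rot: [[0.864, -0.034, 0.502], [-0.06, -0.998, 0.036], [0.5, -0.061, -0.864]]
contact_force: [0.0, 0.8, -0.3]
finger_gap: 0.0137
gripper_force: 40.0
```

>>> apply_moves(deltas=[[[-0.489,-0.571,-0.045,0.01,-0.376,0.063,3],[-0.489,-0.571,-0.045,0.01,-0.376,0.063,3],[-0.489,-0.571,-0.045,0.01,-0.376,0.063,3],[-0.489,-0.571,-0.045,0.01,-0.376,0.063,3],[-0.489,-0.571,-0.045,0.01,-0.376,0.063,3]]])

```text
t: 55.15
tcp_pos: [0.4165, -0.2598, 0.366]
tcp_rot: [[0.706, 0.028, 0.708], [-0.029, -0.997, 0.068], [0.708, -0.069, -0.703]]
contact_force: [0.2, -0.3, 0.0]
finger_gap: 0.0135
gripper_force: 40.0
```

>>> apply_moves(deltas=[[[-0.489,-0.571,-0.045,0.01,-0.376,0.063,3],[-0.489,-0.571,-0.045,0.01,-0.376,0.063,3],[-0.489,-0.571,-0.045,0.01,-0.376,0.063,3],[-0.489,-0.571,-0.045,0.01,-0.376,0.063,3],[-0.489,-0.571,-0.045,0.01,-0.376,0.063,3]]])

```text
t: 55.65
tcp_pos: [0.3554, -0.3313, 0.3603]
tcp_rot: [[0.499, 0.09, 0.862], [-0.007, -0.994, 0.107], [0.866, -0.06, -0.496]]
contact_force: [-0.5, 0.4, -1.1]
finger_gap: 0.0136
gripper_force: 40.0
```

>>> apply_moves(deltas=[[[-0.489,-0.571,-0.045,0.01,-0.376,0.063,3],[-0.489,-0.571,-0.045,0.01,-0.376,0.063,3],[-0.489,-0.571,-0.045,0.01,-0.376,0.063,3],[-0.489,-0.571,-0.045,0.01,-0.376,0.063,3],[-0.489,-0.571,-0.045,0.01,-0.376,0.063,3]]])

```text
t: 56.15
tcp_pos: [0.2942, -0.4027, 0.3546]
tcp_rot: [[0.258, 0.147, 0.955], [0.004, -0.989, 0.151], [0.966, -0.036, -0.256]]
contact_force: [0.6, -1.6, -0.8]
finger_gap: 0.0138
gripper_force: 40.0
```

>>> apply_moves(deltas=[[[-0.489,-0.571,-0.045,0.01,-0.376,0.063,3],[-0.489,-0.571,-0.045,0.01,-0.376,0.063,3],[-0.489,-0.571,-0.045,0.01,-0.376,0.063,3],[-0.489,-0.571,-0.045,0.01,-0.376,0.063,3],[-0.489,-0.571,-0.045,0.01,-0.376,0.063,3]]])

```text
t: 56.65
tcp_pos: [0.233, -0.4741, 0.3489]
tcp_rot: [[-0.001, 0.195, 0.981], [0.002, -0.981, 0.195], [1.0, 0.003, 0.001]]
contact_force: [0.2, 0.8, -0.0]
finger_gap: 0.0141
gripper_force: 40.0
```

```bash
python3 s.py; python3 m.py scene k probe:0.24; python3 nxt.py $(python3 -c "from well import *; print(*tcp(3,.188))") .25 h11.2 4
```

```text
56.65 tcp [ 0.233  -0.4741  0.3489] q [-88.3423  38.1347 104.5699  82.3655  95.8306 -53.2377] F [ 0.2024  0.7662 -0.031 ] 0.014129955913835358 39.98714804649353
[[-0.0012  0.1951  0.9808]
 [ 0.0024 -0.9808  0.1951]
 [ 1.      0.0026  0.0007]]
grasp [ 0.4017 -0.4406  0.349 ]
scene mark probe 0.97 [ 53. 235.] [ 0.4282 -0.439   0.24  ]
scene mark probe 0.43 [242. 185.] [ 0.6171 -0.0723  0.24  ]
row [ 0.008  0.019 -0.983  0.004  0.001  0.002] maxstep [0.025 2.764 0.607 0.304 0.445 3.174] cost 8.257783896289102e-19 endq [-88.307  49.002 105.902  81.377  94.017 -65.207]
```

View pics/kscene.png

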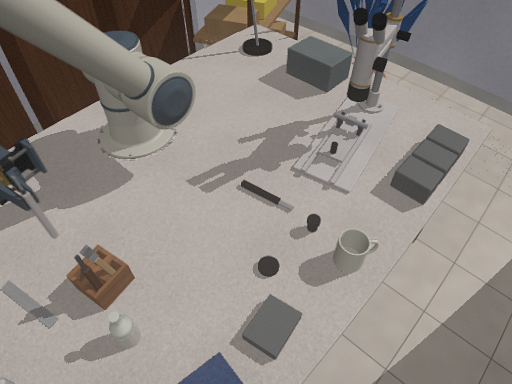

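>>> apply_moves(deltas=[[[0.02,0.04,-1,0,0,0,3],[0,0,-1,0,0,0,3],[0,0,-1,0,0,0,3],[0,0,-1,0,0,0,3],[0,0,-1,0,0,0,3]]])

```text
t: 57.25
tcp_pos: [0.2345, -0.4723, 0.2229]
tcp_rot: [[0.002, 0.195, 0.981], [0.002, -0.981, 0.195], [1.0, 0.002, -0.003]]
contact_force: [-0.2, 0.1, -0.2]
finger_gap: 0.0136
gripper_force: 40.0
```

>>> apply_moves(deltas=[[[0,0,-0.6,0,0,0,3],[0,0,-0.6,0,0,0,3],[0,0,-0.6,0,0,0,3]]])

```text
t: 57.55
tcp_pos: [0.2343, -0.4726, 0.1778]
tcp_rot: [[0.002, 0.195, 0.981], [0.001, -0.981, 0.195], [1.0, 0.001, -0.002]]
contact_force: [-0.5, 0.5, -0.5]
finger_gap: 0.0135
gripper_force: 40.0
```

>>> apply_moves(deltas=[[[0,0,-0.6,0,0,0,3],[0,0,-0.6,0,0,0,3],[0,0,-0.5,0,0,0,3]]])

```text
t: 57.85
tcp_pos: [0.2341, -0.4726, 0.1344]
tcp_rot: [[0.002, 0.194, 0.981], [0.0, -0.981, 0.194], [1.0, -0.0, -0.002]]
contact_force: [0.5, -0.6, -0.7]
finger_gap: 0.0135
gripper_force: 40.0
```

>>> apply_moves(deltas=[[[0,0,-0.2,0,0,0,3]]])

```text
t: 57.95
tcp_pos: [0.2341, -0.4725, 0.1306]
tcp_rot: [[-0.003, 0.194, 0.981], [-0.001, -0.981, 0.194], [1.0, -0.0, 0.004]]
contact_force: [-4.0, -0.6, 40.4]
finger_gap: 0.0136
gripper_force: 40.0
```

```bash
python3 s.py
```

```text
57.95 tcp [ 0.2341 -0.4725  0.1306] q [-88.2194  62.582  103.757   80.8934  92.4118 -76.4928] F [-3.9697 -0.6324 40.3786] 0.013568673407861468 39.99712944030762
[[-0.0034  0.1942  0.981 ]
 [-0.0011 -0.981   0.1942]
 [ 1.     -0.0004  0.0035]]
grasp [ 0.4028 -0.4391  0.1312]
```

>>> apply_moves(deltas=[[[0,0,0.06,0,0,0,22],[0,0,0,0,0,0,22],[0,0,0,0,0,0,22],[0,0,0,0,0,0,24]]])

```text
t: 58.35
tcp_pos: [0.2341, -0.4726, 0.1321]
tcp_rot: [[0.002, 0.194, 0.981], [0.001, -0.981, 0.194], [1.0, 0.0, -0.002]]
contact_force: [-0.3, -0.0, 0.6]
finger_gap: 0.0236
gripper_force: 0.0
```

>>> apply_moves(deltas=[[[-0.5,-0.1,0,0,0,0,26],[-0.98,-0.195,0,0,0,0,30],[-0.98,-0.195,0,0,0,0,30],[-0.5,-0.1,0.8,0,0,0,50],[0,0,1,0,0,0,60]]])

```text
t: 58.85
tcp_pos: [0.1578, -0.488, 0.1769]
tcp_rot: [[0.002, 0.192, 0.981], [-0.0, -0.981, 0.192], [1.0, -0.001, -0.002]]
contact_force: [-0.2, 0.7, 0.4]
finger_gap: 0.0433
gripper_force: 0.0
```

>>> apply_moves(deltas=[[[0,0,1,0,0,0,60],[0,0,1,0,0,0,60],[0,0,1,0,0,0,60],[0,0,1,0,0,0,60],[0,0,1,0,0,0,60]]])

```text
t: 59.35
tcp_pos: [0.1593, -0.4873, 0.3032]
tcp_rot: [[0.002, 0.194, 0.981], [0.0, -0.981, 0.194], [1.0, -0.0, -0.002]]
contact_force: [-0.3, 0.2, -0.9]
finger_gap: 0.0602
gripper_force: 0.0
```

>>> apply_moves(deltas=[[[0,0,1,0,0,0,60],[0,0,1,0,0,0,60],[0,0,1,0,0,0,60],[0,0,1,0,0,0,60]]])

```text
t: 59.75
tcp_pos: [0.1594, -0.4872, 0.4031]
tcp_rot: [[0.002, 0.194, 0.981], [0.0, -0.981, 0.194], [1.0, -0.0, -0.002]]
contact_force: [0.9, 1.0, 0.1]
finger_gap: 0.0601
gripper_force: 0.0
```

```bash
python3 s.py; python3 st.py; python3 ax.py scene scraper; python3 ax.py top scraper; python3 nxt.py 0.572 0.097 .38 d9.1 35
```

```text
59.75 tcp [ 0.1594 -0.4872  0.4031] q [-96.5358  32.9328 101.7065  77.2561 102.4037 -46.0395] F [0.8637 0.9755 0.1219] 0.06011560094544861 0.0
[[ 0.0024  0.1938  0.981 ]
 [ 0.0003 -0.981   0.1938]
 [ 1.     -0.0002 -0.0024]]
grasp [ 0.3281 -0.4539  0.4027]
scene 1 1 151 low [0.0345 0.0101 0.1016] high [0.0321 0.0042 0.1716] top 0.19626364207083247
scene 1 -1 367 low [ 0.0346 -0.0301  0.1031] high [ 0.0296 -0.0127  0.1787] top 0.19529177035320255
scene -1 -1 146 low [-0.0185 -0.0295  0.1039] high [-0.0223 -0.0268  0.16  ] top 0.19431031527568887
top 1 1 153 low [0.0275 0.019  0.103 ] high [0.0272 0.0094 0.1745] top 0.1954216447057
top 1 -1 81 low [ 0.0332 -0.0182  0.1059] high [ 0.0273 -0.013   0.1916] top 0.19697767298830549
top -1 -1 110 low [-0.0232 -0.0161  0.1047] high [-0.0249 -0.0218  0.1635] top 0.1955086065419882
scene scraper 0.55 349 yaw 9.92562268219451 ctr [0.5515 0.0896] size [0.1787 0.0211] ends [0.4644 0.0722] [0.6367 0.1023] ztop 0.01763431074738184 px [266. 195.]
top scraper 0.77 377 yaw 9.209311483675101 ctr [0.5497 0.0938] size [0.1815 0.018 ] ends [0.4619 0.0795] [0.636  0.1078] ztop 0.020810766652329036 px [235. 213.]
row [ 0.471  0.668 -0.025 -0.057  0.316 -0.006] maxstep [4.261 1.683 2.976 6.354 3.835 8.884] cost 2.2457853642335863e-18 endq [ 3.728 26.114 85.393 -0.    68.493 84.628]
```

>>> apply_moves(deltas=[[[0.471,0.666,-0.025,-0.057,0.316,-0.006,60],[0.471,0.666,-0.025,-0.057,0.316,-0.006,60],[0.471,0.666,-0.025,-0.057,0.316,-0.006,60],[0.471,0.666,-0.025,-0.057,0.316,-0.006,60],[0.471,0.666,-0.025,-0.057,0.316,-0.006,60]]])

```text
t: 60.55
tcp_pos: [0.2192, -0.4034, 0.398]
tcp_rot: [[0.223, 0.19, 0.956], [0.038, -0.982, 0.186], [0.974, -0.005, -0.226]]
contact_force: [0.2, -0.3, 0.3]
finger_gap: 0.0602
gripper_force: 0.0
```

>>> apply_moves(deltas=[[[0.471,0.666,-0.025,-0.057,0.316,-0.006,60],[0.471,0.666,-0.025,-0.057,0.316,-0.006,60],[0.471,0.666,-0.025,-0.057,0.316,-0.006,60],[0.471,0.666,-0.025,-0.057,0.316,-0.006,60],[0.471,0.666,-0.025,-0.057,0.316,-0.006,60]]])

```text
t: 61.05
tcp_pos: [0.2781, -0.3202, 0.395]
tcp_rot: [[0.431, 0.185, 0.883], [0.074, -0.983, 0.169], [0.899, -0.007, -0.437]]
contact_force: [0.4, -0.5, -0.4]
finger_gap: 0.0603
gripper_force: 0.0
```

>>> apply_moves(deltas=[[[0.471,0.666,-0.025,-0.057,0.316,-0.006,60],[0.471,0.666,-0.025,-0.057,0.316,-0.006,60],[0.471,0.666,-0.025,-0.057,0.316,-0.006,60],[0.471,0.666,-0.025,-0.057,0.316,-0.006,60],[0.471,0.666,-0.025,-0.057,0.316,-0.006,60]]])

```text
t: 61.55
tcp_pos: [0.3369, -0.2369, 0.392]
tcp_rot: [[0.617, 0.179, 0.766], [0.106, -0.984, 0.144], [0.78, -0.008, -0.626]]
contact_force: [1.0, -0.7, -0.1]
finger_gap: 0.0597
gripper_force: 0.0
```

>>> apply_moves(deltas=[[[0.471,0.666,-0.025,-0.057,0.316,-0.006,60],[0.471,0.666,-0.025,-0.057,0.316,-0.006,60],[0.471,0.666,-0.025,-0.057,0.316,-0.006,60],[0.471,0.666,-0.025,-0.057,0.316,-0.006,60],[0.471,0.666,-0.025,-0.057,0.316,-0.006,60]]])

```text
t: 62.05
tcp_pos: [0.3959, -0.1536, 0.3888]
tcp_rot: [[0.773, 0.174, 0.61], [0.132, -0.985, 0.113], [0.621, -0.007, -0.784]]
contact_force: [-0.2, 0.5, -0.8]
finger_gap: 0.0601
gripper_force: 0.0
```

>>> apply_moves(deltas=[[[0.471,0.666,-0.025,-0.057,0.316,-0.006,60],[0.471,0.666,-0.025,-0.057,0.316,-0.006,60],[0.471,0.666,-0.025,-0.057,0.316,-0.006,60],[0.471,0.666,-0.025,-0.057,0.316,-0.006,60],[0.471,0.666,-0.025,-0.057,0.316,-0.006,60]]])

```text
t: 62.55
tcp_pos: [0.4548, -0.0704, 0.3855]
tcp_rot: [[0.89, 0.168, 0.423], [0.15, -0.986, 0.077], [0.43, -0.005, -0.903]]
contact_force: [-0.2, -0.3, -0.7]
finger_gap: 0.0603
gripper_force: 0.0
```

>>> apply_moves(deltas=[[[0.471,0.666,-0.025,-0.057,0.316,-0.006,60],[0.471,0.666,-0.025,-0.057,0.316,-0.006,60],[0.471,0.666,-0.025,-0.057,0.316,-0.006,60],[0.471,0.666,-0.025,-0.057,0.316,-0.006,60],[0.471,0.666,-0.025,-0.057,0.316,-0.006,60]]])

```text
t: 63.05
tcp_pos: [0.5136, 0.0128, 0.3822]
tcp_rot: [[0.963, 0.164, 0.215], [0.159, -0.987, 0.037], [0.218, -0.002, -0.976]]
contact_force: [-0.5, 0.7, -0.2]
finger_gap: 0.0598
gripper_force: 0.0
```

>>> apply_moves(deltas=[[[0.471,0.666,-0.025,-0.057,0.316,-0.006,60],[0.471,0.666,-0.025,-0.057,0.316,-0.006,60],[0.471,0.666,-0.025,-0.057,0.316,-0.006,60],[0.471,0.666,-0.025,-0.057,0.316,-0.006,60],[0.471,0.666,-0.025,-0.057,0.316,-0.006,60]]])

```text
t: 63.55
tcp_pos: [0.5726, 0.096, 0.3789]
tcp_rot: [[0.987, 0.159, -0.004], [0.159, -0.987, -0.003], [-0.005, 0.002, -1.0]]
contact_force: [0.1, -0.5, -0.9]
finger_gap: 0.0599
gripper_force: 0.0
```

```bash
python3 s.py; python3 ax.py wrist scraper; python3 ax.py scene scraper; python3 ax.py top scraper
```

```text
63.55 tcp [0.5726 0.096  0.3789] q [ 3.6593 26.2692 85.3114 -0.1448 68.6675 84.5356] F [ 0.107  -0.5404 -0.9472] 0.05994124337271071 0.0
[[ 0.9872  0.1595 -0.0042]
 [ 0.1595 -0.9872 -0.0026]
 [-0.0045  0.0019 -1.    ]]
grasp [0.5719 0.0955 0.2069]
wrist scraper 0.58 2231 yaw 8.960149675999515 ctr [0.5486 0.0898] size [0.182  0.0172] ends [0.4615 0.0766] [0.6365 0.1041] ztop 0.020006118514894644 px [251. 192.]
scene scraper 0.62 363 yaw 10.005242824567711 ctr [0.5513 0.0892] size [0.1812 0.0227] ends [0.4648 0.0722] [0.6395 0.103 ] ztop 0.017888052527709263 px [267. 196.]
scene scraper 0.43 83 yaw -86.80140223847022 ctr [0.589  0.4301] size [0.081  0.1894] ends [0.5955 0.5135] [0.6055 0.3342] ztop 0.02986676333582372 px [342. 140.]
top scraper 0.77 206 yaw 8.884548664350866 ctr [0.507  0.0869] size [0.094  0.0177] ends [0.4615 0.0797] [0.5509 0.0937] ztop 0.021692422180924598 px [238. 228.]
```

>>> apply_moves(deltas=[[[-0.12,-0.06,-1,0,0,0,50],[0,0,-1,0,0,0,50],[0,0,-1,0,0,0,50],[0,0,-1,0,0,0,50],[0,0,-1,0,0,0,50]]])

```text
t: 64.35
tcp_pos: [0.5687, 0.0931, 0.2545]
tcp_rot: [[0.987, 0.158, 0.001], [0.158, -0.987, -0.002], [0.0, 0.002, -1.0]]
contact_force: [0.2, -1.0, 0.2]
finger_gap: 0.0498
gripper_force: 0.0
```

>>> apply_moves(deltas=[[[0,0,-1,0,0,0,50],[0,0,-1,0,0,0,40],[0,0,-0.4,0,0,0,40],[0,0,0,0,0,0,5],[0,0,0,0,0,0,5]]])

```text
t: 64.85
tcp_pos: [0.5694, 0.0937, 0.1961]
tcp_rot: [[0.987, 0.159, 0.001], [0.159, -0.987, -0.002], [0.001, 0.002, -1.0]]
contact_force: [0.3, 0.1, -0.7]
finger_gap: 0.0272
gripper_force: 0.0
```

>>> apply_moves(deltas=[[[0,0,0,0,0,0,5],[0,0,0,0,0,0,5],[0,0,0,0,0,0,5],[0,0,0,0,0,0,5]]])

```text
t: 65.25
tcp_pos: [0.5696, 0.0939, 0.1964]
tcp_rot: [[0.987, 0.159, 0.002], [0.159, -0.987, -0.002], [0.002, 0.002, -1.0]]
contact_force: [-1.0, -1.7, 8.2]
finger_gap: 0.0174
gripper_force: 40.0
```

>>> apply_moves(deltas=[[[0,0,0.5,0,0,0,5],[0,0,1,0,0,0,5],[0,0,1,0,0,0,5],[0,0,1,0,0,0,5],[0,0,1,0,0,0,5]]])

```text
t: 65.75
tcp_pos: [0.569, 0.094, 0.31]
tcp_rot: [[0.987, 0.159, 0.001], [0.159, -0.987, -0.001], [0.001, 0.002, -1.0]]
contact_force: [0.7, 0.2, -0.6]
finger_gap: 0.0176
gripper_force: 40.0
```

>>> apply_moves(deltas=[[[0,0,1,0,0,0,5],[0,0,1,0,0,0,5],[0,0,1,0,0,0,5]]])

```text
t: 66.05
tcp_pos: [0.5688, 0.094, 0.385]
tcp_rot: [[0.987, 0.159, 0.001], [0.159, -0.987, -0.001], [0.001, 0.002, -1.0]]
contact_force: [0.0, 0.7, -0.3]
finger_gap: 0.0179
gripper_force: 40.0
```

```bash
python3 s.py; python3 nxt.py $(python3 -c "from well import *; print(*tcp(2,.186))") .35 h11.2 35
```

```text
66.05 tcp [0.5688 0.094  0.385 ] q [ 3.4715 25.5119 85.5749 -0.0908 68.8523 84.3426] F [ 0.0267  0.7022 -0.3379] 0.017869020820002048 39.97222065925598
[[ 0.9872  0.1592  0.0012]
 [ 0.1592 -0.9872 -0.0014]
 [ 0.0009  0.0016 -1.    ]]
grasp [0.569  0.0937 0.213 ]
row [-0.393 -0.59  -0.04   0.057 -0.316  0.006] maxstep [3.712 1.483 2.762 7.523 3.891 9.807] cost 5.29796528647413e-19 endq [-89.14   36.106 112.062  81.188  95.432 -58.587]
```

>>> apply_moves(deltas=[[[-0.394,-0.59,-0.04,0.057,-0.316,0.006,5],[-0.394,-0.59,-0.04,0.057,-0.316,0.006,5],[-0.394,-0.59,-0.04,0.057,-0.316,0.006,5],[-0.394,-0.59,-0.04,0.057,-0.316,0.006,5],[-0.394,-0.59,-0.04,0.057,-0.316,0.006,5]]])

```text
t: 66.55
tcp_pos: [0.5192, 0.0198, 0.3789]
tcp_rot: [[0.961, 0.164, 0.222], [0.159, -0.987, 0.038], [0.225, -0.002, -0.974]]
contact_force: [-0.1, 0.4, -1.8]
finger_gap: 0.0177
gripper_force: 40.0
```

>>> apply_moves(deltas=[[[-0.394,-0.59,-0.04,0.057,-0.316,0.006,5],[-0.394,-0.59,-0.04,0.057,-0.316,0.006,5],[-0.394,-0.59,-0.04,0.057,-0.316,0.006,5],[-0.394,-0.59,-0.04,0.057,-0.316,0.006,5],[-0.394,-0.59,-0.04,0.057,-0.316,0.006,5]]])

```text
t: 67.05
tcp_pos: [0.4701, -0.0539, 0.3738]
tcp_rot: [[0.887, 0.169, 0.429], [0.15, -0.986, 0.077], [0.436, -0.004, -0.9]]
contact_force: [0.8, -0.0, -0.9]
finger_gap: 0.0177
gripper_force: 40.0
```

>>> apply_moves(deltas=[[[-0.394,-0.59,-0.04,0.057,-0.316,0.006,5],[-0.394,-0.59,-0.04,0.057,-0.316,0.006,5],[-0.394,-0.59,-0.04,0.057,-0.316,0.006,5],[-0.394,-0.59,-0.04,0.057,-0.316,0.006,5],[-0.394,-0.59,-0.04,0.057,-0.316,0.006,5]]])

```text
t: 67.55
tcp_pos: [0.421, -0.1276, 0.3688]
tcp_rot: [[0.768, 0.174, 0.616], [0.133, -0.985, 0.113], [0.626, -0.005, -0.78]]
contact_force: [0.8, 0.6, -0.4]
finger_gap: 0.0175
gripper_force: 40.0
```

>>> apply_moves(deltas=[[[-0.394,-0.59,-0.04,0.057,-0.316,0.006,5],[-0.394,-0.59,-0.04,0.057,-0.316,0.006,5],[-0.394,-0.59,-0.04,0.057,-0.316,0.006,5],[-0.394,-0.59,-0.04,0.057,-0.316,0.006,5],[-0.394,-0.59,-0.04,0.057,-0.316,0.006,5]]])

```text
t: 68.05
tcp_pos: [0.3719, -0.2015, 0.3639]
tcp_rot: [[0.611, 0.18, 0.771], [0.109, -0.984, 0.143], [0.784, -0.004, -0.621]]
contact_force: [-0.2, -0.1, -0.8]
finger_gap: 0.0174
gripper_force: 40.0
```

>>> apply_moves(deltas=[[[-0.394,-0.59,-0.04,0.057,-0.316,0.006,5],[-0.394,-0.59,-0.04,0.057,-0.316,0.006,5],[-0.394,-0.59,-0.04,0.057,-0.316,0.006,5],[-0.394,-0.59,-0.04,0.057,-0.316,0.006,5],[-0.394,-0.59,-0.04,0.057,-0.316,0.006,5]]])

```text
t: 68.55
tcp_pos: [0.3226, -0.2754, 0.3587]
tcp_rot: [[0.425, 0.185, 0.886], [0.078, -0.983, 0.168], [0.902, -0.003, -0.432]]
contact_force: [-0.2, -0.6, -1.0]
finger_gap: 0.0179
gripper_force: 40.0
```

>>> apply_moves(deltas=[[[-0.394,-0.59,-0.04,0.057,-0.316,0.006,5],[-0.394,-0.59,-0.04,0.057,-0.316,0.006,5],[-0.394,-0.59,-0.04,0.057,-0.316,0.006,5],[-0.394,-0.59,-0.04,0.057,-0.316,0.006,5],[-0.394,-0.59,-0.04,0.057,-0.316,0.006,5]]])

```text
t: 69.05
tcp_pos: [0.2733, -0.3492, 0.3537]
tcp_rot: [[0.217, 0.19, 0.957], [0.042, -0.982, 0.186], [0.975, -0.0, -0.221]]
contact_force: [0.3, 0.5, -0.9]
finger_gap: 0.0174
gripper_force: 40.0
```

>>> apply_moves(deltas=[[[-0.394,-0.59,-0.04,0.057,-0.316,0.006,5],[-0.394,-0.59,-0.04,0.057,-0.316,0.006,5],[-0.394,-0.59,-0.04,0.057,-0.316,0.006,5],[-0.394,-0.59,-0.04,0.057,-0.316,0.006,5],[-0.394,-0.59,-0.04,0.057,-0.316,0.006,5]]])

```text
t: 69.55
tcp_pos: [0.224, -0.4229, 0.3487]
tcp_rot: [[-0.001, 0.195, 0.981], [0.003, -0.981, 0.195], [1.0, 0.003, 0.001]]
contact_force: [1.5, 0.2, -0.9]
finger_gap: 0.018
gripper_force: 40.0
```

```bash
python3 s.py; python3 m.py scene l scraper:0.24; python3 nxt.py $(python3 -c "from well import *; print(*tcp(2,.1874))") .25 h11.2 4;  python3 - <<'E'
from h import *
from well import h as H,ex,ey
np.set_printoptions(precision=4,suppress=True)
p=grab_frame('scene'); C=cloud(p,np.ones((384,512),bool)); L=np.c_[(C[:,:2]-H)@ex,(C[:,:2]-H)@ey,C[:,2]]
q=L[(abs(L[:,0])<.08)&(abs(L[:,1])<.08)]
for a in np.arange(.085,.31,.015):
    m=q[(q[:,2]>a)&(q[:,2]<a+.015)]; 
    for g in(m[(m[:,0]<.01)&(m[:,1]>0)],): print(round(a,3),len(g),np.median(g,0) if len(g) else '')
E
python3 st.py
```

```text
69.55 tcp [ 0.224  -0.4229  0.3487] q [-89.2876  36.3024 111.9575  81.0292  95.5454 -58.8615] F [ 1.5439  0.1929 -0.8799] 0.01796730836506077 39.97291803359985
[[-0.0011  0.195   0.9808]
 [ 0.0028 -0.9808  0.195 ]
 [ 1.      0.003   0.0005]]
grasp [ 0.3927 -0.3894  0.3488]
scene mark scraper 0.55 [ 73. 218.] [ 0.4192 -0.3877  0.24  ]
row [ 0.002  0.018 -0.982  0.005  0.001  0.002] maxstep [0.007 3.09  0.656 0.33  0.566 3.541] cost 1.256733008255027e-30 endq [-89.314  48.506 113.401  79.995  93.249 -72.191]
0.085 0 
0.1 0 
0.115 0 
0.13 0 
0.145 0 
0.16 0 
0.175 0 
0.19 0 
0.205 0 
0.22 0 
0.235 48 [-0.0175  0.0222  0.2427]
0.25 54 [-0.0176  0.0201  0.2579]
0.265 53 [-0.0173  0.0205  0.2719]
0.28 62 [-0.017   0.0214  0.287 ]
0.295 55 [-0.0175  0.0213  0.3018]
scene 1 1 150 low [0.035  0.0101 0.1025] high [0.0319 0.0042 0.1713] top 0.19546176537841664
scene 1 -1 367 low [ 0.0345 -0.0304  0.1032] high [ 0.0297 -0.0129  0.1785] top 0.19469288551911412
scene -1 1 12 low [nan nan nan] high [-0.0166  0.0231  0.2377] top 0.23913682006818404
scene -1 -1 147 low [-0.0183 -0.0293  0.1048] high [-0.0218 -0.0268  0.1626] top 0.19567587206440684
top 1 1 151 low [0.0274 0.0185 0.1032] high [0.0278 0.0094 0.1765] top 0.19582912771778715
top 1 -1 79 low [ 0.0334 -0.0189  0.1064] high [ 0.0273 -0.0126  0.1912] top 0.19640281104294077
top -1 -1 109 low [-0.0238 -0.0163  0.1048] high [-0.0243 -0.0224  0.1619] top 0.1956205723203056
  return _methods._mean(a, axis=axis, dtype=dtype,
  ret = um.true_divide(
```

Aligned over the last well, tool vertical; lowering it.

>>> apply_moves(deltas=[[[0.01,0.06,-1,0,0,0,5],[0,0,-1,0,0,0,5],[0,0,-1,0,0,0,5],[0,0,-1,0,0,0,5],[0,0,-1,0,0,0,5]]])

```text
t: 70.3
tcp_pos: [0.2253, -0.4201, 0.2224]
tcp_rot: [[0.002, 0.196, 0.981], [0.002, -0.981, 0.196], [1.0, 0.001, -0.003]]
contact_force: [0.2, 0.2, -0.6]
finger_gap: 0.0176
gripper_force: 40.0
```

>>> apply_moves(deltas=[[[0,0,-0.6,0,0,0,5],[0,0,-0.6,0,0,0,5],[0,0,-0.6,0,0,0,5]]])

```text
t: 70.6
tcp_pos: [0.2253, -0.4203, 0.1777]
tcp_rot: [[0.002, 0.196, 0.981], [0.001, -0.981, 0.196], [1.0, 0.001, -0.003]]
contact_force: [0.4, 0.6, -0.5]
finger_gap: 0.0179
gripper_force: 40.0
```

>>> apply_moves(deltas=[[[0,0,-0.6,0,0,0,5],[0,0,-0.6,0,0,0,5],[0,0,-0.5,0,0,0,5]]])

```text
t: 70.9
tcp_pos: [0.2253, -0.4204, 0.135]
tcp_rot: [[0.002, 0.195, 0.981], [0.001, -0.981, 0.195], [1.0, 0.001, -0.002]]
contact_force: [-0.5, -0.3, -0.9]
finger_gap: 0.0178
gripper_force: 40.0
```

>>> apply_moves(deltas=[[[0,0,-0.15,0,0,0,5]]])

```text
t: 71.0
tcp_pos: [0.2251, -0.4206, 0.1309]
tcp_rot: [[0.002, 0.195, 0.981], [0.0, -0.981, 0.195], [1.0, -0.0, -0.002]]
contact_force: [0.4, -0.0, -0.9]
finger_gap: 0.0173
gripper_force: 40.0
```

```bash
python3 s.py
```

```text
71.0 tcp [ 0.2251 -0.4206  0.1309] q [-89.1459  63.239  111.1576  79.6392  90.8837 -84.4691] F [ 0.4366 -0.008  -0.9331] 0.017317131028739132 39.97268557548523
[[ 0.0022  0.1951  0.9808]
 [ 0.0001 -0.9808  0.1951]
 [ 1.     -0.0003 -0.0022]]
grasp [ 0.3938 -0.387   0.1305]
```

>>> apply_moves(deltas=[[[0,0,-0.12,0,0,0,5],[0,0,0,0,0,0,26],[0,0,0,0,0,0,26],[0,0,0,0,0,0,26],[0,0,0,0,0,0,28]]])

```text
t: 71.5
tcp_pos: [0.2247, -0.4209, 0.1288]
tcp_rot: [[0.002, 0.194, 0.981], [0.001, -0.981, 0.194], [1.0, 0.0, -0.002]]
contact_force: [0.2, -0.3, 0.6]
finger_gap: 0.0275
gripper_force: 0.0
```

>>> apply_moves(deltas=[[[-0.5,-0.1,0,0,0,0,28],[-0.98,-0.195,0,0,0,0,30],[-0.98,-0.195,0,0,0,0,30],[-0.5,-0.1,0.8,0,0,0,50],[0,0,1,0,0,0,60]]])

```text
t: 72.0
tcp_pos: [0.1485, -0.4363, 0.1734]
tcp_rot: [[0.002, 0.192, 0.981], [-0.0, -0.981, 0.192], [1.0, -0.001, -0.002]]
contact_force: [-0.8, -0.2, 0.7]
finger_gap: 0.0429
gripper_force: 0.0
```

>>> apply_moves(deltas=[[[0,0,1,0,0,0,60],[0,0,1,0,0,0,60],[0,0,1,0,0,0,60],[0,0,0,0,0,0,60],[0,0,0,0,0,0,60]]])

```text
t: 72.5
tcp_pos: [0.1502, -0.4357, 0.2486]
tcp_rot: [[0.002, 0.194, 0.981], [0.002, -0.981, 0.194], [1.0, 0.001, -0.003]]
contact_force: [-0.2, 0.0, -0.0]
finger_gap: 0.0601
gripper_force: 0.0
```

```bash
python3 s.py; python3 st.py 2>/dev/null; python3 m.py top,scene n knob:.055 vee:.071 spindle:.071; python3 -c "
import cv2,numpy as np
a=cv2.imread('pics/nscene.png'); b=cv2.resize(a[200:320,40:200],(533,400),interpolation=cv2.INTER_CUBIC); c=cv2.resize(a[80:200,280:400][:,:],(400,400))[:,60:327]
cv2.imwrite('pics/n1.png',np.hstack([b,c]))"
```

```text
72.5 tcp [ 0.1502 -0.4357  0.2486] q [-98.3861  48.6537 112.119   71.403   96.1907 -71.8804] F [-0.2096  0.0488 -0.0298] 0.060086009603229185 0.0
[[ 0.0023  0.1939  0.981 ]
 [ 0.0017 -0.981   0.1939]
 [ 1.      0.0012 -0.0026]]
grasp [ 0.3189 -0.4023  0.2482]
scene 1 1 151 low [0.0347 0.0101 0.1026] high [0.032  0.004  0.1713] top 0.19587387304438653
scene 1 -1 369 low [ 0.0347 -0.0303  0.1035] high [ 0.0298 -0.0131  0.1782] top 0.19560508172853763
scene -1 1 194 low [-0.0149  0.0296  0.1045] high [-0.0222  0.0244  0.1757] top 0.19344210624491454
scene -1 -1 147 low [-0.0182 -0.0294  0.1044] high [-0.0225 -0.0268  0.1613] top 0.19494430639413463
top 1 1 149 low [0.0273 0.0193 0.1011] high [0.0278 0.0092 0.1747] top 0.19561474736095064
top 1 -1 80 low [ 0.0335 -0.0196  0.1072] high [ 0.0275 -0.0121  0.1918] top 0.19647332223796365
top -1 1 138 low [-0.0227  0.0356  0.1046] high [-0.0234  0.0307  0.1836] top 0.1953007673521523
top -1 -1 109 low [-0.0234 -0.0164  0.1052] high [-0.0245 -0.0221  0.1618] top 0.19687120802165725
top mark knob 0.75 [134. 196.] [0.5942 0.3634 0.055 ]
top mark vee 0.75 [418. 196.] [ 0.591  -0.4185  0.071 ]
top mark spindle 0.85 [ 82. 206.] [0.5661 0.5027 0.071 ]
scene mark knob 0.81 [336. 146.] [0.6037 0.3688 0.055 ]
scene mark knob 0.31 [106. 284.] [ 0.4818 -0.4113  0.055 ]
scene mark vee 0.74 [354. 119.] [0.577  0.5118 0.071 ]
scene mark spindle 0.75 [348. 118.] [0.5594 0.5041 0.071 ]
```

View pics/n1.png

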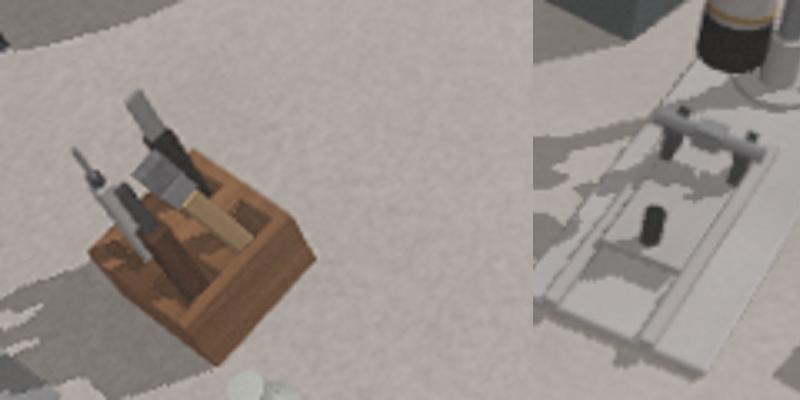

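```bash
python3 -c "
from bench import arm
print(arm.close_job())"
```

```text
the job is handed in; nothing more can be done
None
```

I handed the job in at about 72 s, but it returned no verdict: the last camera check shows the slide home with the spindle across both Vs and all four tools standing in the wells (the brush leans about 8°); I never touched the bystanders, nor rechecked their positions.

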